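File the blue tile in the sorting wheel

TASK

Turn the sorting wheel by its crank until the blue bin stands centred in the gap of the clear cover, then take the blue tile from the drying rack and file it in the blue bin: standing on the ledge, leaning back squarely on the backrest, about in the middle. Set the tile down and do not drop it, let go with the bin still centred in the gap, and leave the green tile and the jar, palette knife and stack of white tiles around the rack where they are.

Things in the scene. Friction and masses are not known exactly. Their poses are not given: they have to be found in the camera images.
- sorter: Fixed dark wooden base of the tile sorting wheel, 360 x 360 mm (origin: centre of underside, on the wheel's upright axis). Posts at its corners carry a clear flat cover, 163 to 168 mm above the table, that shuts off the wheel except for one gap in its -y side: 180 mm wide (x -90 to 90 mm), open from the edge y = -180 in to y = -60 mm.
- gap (a point): Fixed point on sorter where blue_seat is when the blue bin stands centred in the cover's gap; axes those of sorter.
- wheel (a joint): Turn of the 330 mm wheel about the axis of sorter, rad, counter-clockwise from above; 0 (or 2 pi) when the blue bin is centred in the gap; stops only at -7 and 7. Turns either way with light friction (0.12 N m, 2 to 3 N at the crank grip), stays where it is left. Four bins a quarter turn apart, counter-clockwise from above: blue, yellow, green, red; yellow and red hold a tile already.
- crank_top (a point): Centre of the top of the crank grip: a black upright post, 24 mm diameter, 60 mm tall (190 to 250 mm above the table), on a dark steel arm (178 to 190 mm) above the cover, 55 mm from the wheel's axis, opposite the blue bin. It is fixed to the arm and turns with the wheel.
- blue_seat (a point): The blue bin, a cradle on the wheel: mid-width of the inner corner where its ledge meets its backrest, 42 mm above the table, 105 mm from the axis. Axes turn with the wheel: -y outward from its axis, x along the bin's 110 mm width, z up. Low dividers (tops 83 mm above the table) stand between the bins.
- blue_back_top (a point): Mid-width of the top of the blue bin's backrest, which rises 55 mm from blue_seat, leaning 25 degrees outward. The ledge runs 40 mm from blue_seat inward, square to the backrest (so rising 25 degrees), to an 8 mm lip. A filed tile stands on the ledge, back flat on the backrest, its bottom middle 6 mm from blue_seat along the ledge. Axes as blue_seat.
- rack: Pale wooden drying rack, fixed, base 270 x 130 mm, origin at the centre of its underside, x along its length. Two cradles shaped like the wheel's, corners at x = -65 and 65, y = 0, 40 mm above the table; backrests lean 25 degrees towards -y and reach 55 mm up the tiles: each tile's top is towards -y, its upper half free on both faces.
- blue_tile: Blue ceramic tile, 100 wide x 12 thick x 120 mm tall, 0.2 to 0.4 kg, standing on its short edge in the rack and leaning 25 degrees from vertical. Origin: middle of its bottom edge face; x along its width, y along its thickness (square to its faces), z up along its height to the top edge. In either place of the rack at the start. It goes into the blue bin, same end up.
- blue_tile_top (a point): Middle of the blue tile's top edge.
- green_tile: Green ceramic tile, 100 wide x 12 thick x 120 mm tall, 0.2 to 0.4 kg, standing on its short edge in the rack and leaning 25 degrees from vertical. Origin: middle of its bottom edge face; x along its width, y along its thickness (square to its faces), z up along its height to the top edge. In the other place of the rack; it stays there.
- jar_blue: Bystander: glass jar with a blue lid, 60 mm diameter, 75 mm tall, near the +x end of the rack; origin under its centre.
- palette_knife: Bystander: spatula 190 mm long lying on the table between rack and sorter; origin under its middle.
- tile_stack: Bystander: stack of white tiles 100 x 100 mm, 45 mm high, lying on the -y side of the rack; origin under its centre.
Things that resemble listed ones, but are neither listed nor needed, are in the scene too. What is shaped like the blue_tile but brown is not meant.

How it is judged:
By the outcome, as a careful person would: the job done as asked, in the order asked, and still so for the second after the job is handed in, with the robot touching nothing.
It also fails if it takes over 64 s, if anything falls off the work surface, if the arm or the gripper's body presses on something with over 40 N, if the wrist force passes 120 N, or if a joint passes its speed limit or range.

ROBOT

A 6-joint arm with a two-finger parallel gripper is mounted at the origin on the work surface. World frame = base frame: x ahead of the robot, y to its left, z up, the work surface at z = 0. Lengths are in m, angles in degrees, forces in N, time in s.
With the tool pointing down it reaches from about 0.375 to 0.9 m from the base axis. Payload 3.1 kg.
Tool frame: the origin (TCP) lies on the centre line of the jaws, within the pads' length; the fingertips stand finger_overhang ahead of it and the grasp point (between the pads) lies 5 mm behind it (finger_overhang is the distance from the TCP to the fingertips, in m); z points along the fingers, y is the line along which they close (so a half turn about z gives the same grasp; the last joint's range is limited). The gripper opens to 87 mm and grips with 3 to 60 N. Pads are 19 mm wide; open, the fingers measure 117 mm over their backs; the gripper's body (75 mm by 190 mm) begins 51 mm behind the grasp point.
Start: joints at [62.424, 30.224, 82.088, -0, 67.689, -10.227], TCP at [0.186, 0.597, 0.237] pointing down, gripper open.
Joint ranges: [-176.69, 176.69], [-43.24, 126.21], [12.49, 139.97], [-82, 262], [0, 151.66], [-163.58, 163.58]. Speed limits (degrees/s): [159.86, 159.86, 180, 180, 180, 180].

INTERFACE

Orientations are given as a 3x3 rotation matrix whose columns are the frame's x, y, z axes.
In Python, from rig import read_state, capture, calibration, hand_in, finger_overhang gives the robot as it stands.
- The arm moves only by the tool send_rows, never from a script. Its argument "plan" is a list of rows, each a list of 5 numbers: the closure in counts, from 0 (fully open) to 255 (shut), then the shift along the tool's x, y, z in m, then the turn about the tool's z in rad. A call has 1 to 20 rows; each row shifts and turns the commanded pose from where the row before left it, along the tool's axes as they then stand; what a row does not reach is not made up. A row lasts 1/12 s, in which the tool goes at most 41.7 mm and 7.16 degrees, less where a joint would pass 70% of its speed; a pose out of reach is approached as far as the arm can. A call is refused whole if a number of a shift passes 0.0417 or a number of a turn 0.125, either way. A call with a gripper value outside its range is refused whole. The fingers move at their own pace and stop on an object; the grip force is fixed at half the most. Time passes only in rows, so rows that do not move let the fingers close. It gives the time, the measured TCP pose, the force, the opening and the grip force at its end, in the units of the state.
- read_state(): the state, without advancing time (a new reading comes with each control period).
- capture(name): name is "scene" or "top" or "wrist"; returns (picture, depth): 420x560x3 uint8, blue, green, red; 420x560 float32, m along the optical axis (not along the pixel's ray), 0 where there is no reading.
- calibration(name): a dict with "fx", "fy", "cx", "cy" (pixels), "xyz" and "rotation" of the camera in the world. Camera axes: x right, y down, z forward; pixel columns grow to the right and rows downward; lengths in m; the calibration is good to about 2 mm. The wrist camera is an equidistant fisheye: a pixel r from the principal point sees the ray r / f radians off the axis. A picture is of the moment at which its call begins: read the wrist's pose just before it. calibration takes no time and is no camera call; for the wrist camera it gives the pose at the moment of the call.
- hand_in(): hands the job in; it is judged then, once.
The state is a dict: "time_s": time; "joint_positions": joint angles; "qvel": joint speeds; "tau": joint torques, N m; "position": TCP position; "tcp_rot": TCP orientation; "force": force on the tool from outside, world axes, zero at the start; "moment": the same for the moment, N m; "opening": opening from 0.0 (shut) to 1.0 (fully open); "grasp_force": force on a finger pad.
Only numpy, scipy, OpenCV 4.12 (cv2) and the standard library are available. Lean on these libraries where they do the work, as an engineer would, in place of code of your own. Each camera call takes 0.05 s, during which the arm holds its last target. There are 200 camera calls.

## Working session

There is one attempt and no reset: what is moved stays moved. The work goes in short steps, Python scripts to look and compute and a tool call to move; the robot and the scene stay as the last step left them, time stands still between calls to the robot, and variables do not carry over. Pictures are saved under pics/ and viewed, at most 14 in all, crops included, and the job is handed in when it is done.

Besides the shell and the picture viewer there is one more tool, called as name(argument=value, ...), one argument or row to a line, values as JSON. send_rows: Moves the arm, as the interface text tells. Its arguments: {"type":"object","properties":{"plan":{"type":"array","items":{"type":"array","items":{"type":"number"}}}},"required":["plan"]}

```bash
ls; mkdir -p pics; cat > h.py <<'E'
import numpy as np, cv2
from rig import *
def cloud(name):
    c=calibration(name); im,d=capture(name)
    v,u=np.mgrid[:420,:560]
    P=np.stack([(u-c['cx'])/c['fx']*d,(v-c['cy'])/c['fy']*d,d],-1)
    return im,d,P@np.array(c['rotation']).T+np.array(c['xyz'])
E
python3 - <<'E'
from h import *
print(finger_overhang, read_state())
for n in ('scene','top'):
    im,d,P=cloud(n); cv2.imwrite(f'pics/{n}.png',im); np.savez(f'{n}.npz',im=im,d=d,P=P)
    c=calibration(n);print(c)
E
```

```text
pics
0.014 {'time_s': 0.0, 'joint_positions': array([ 6.24246495e+01,  3.02769540e+01,  8.21578063e+01, -8.02346336e-04,
        6.76889106e+01, -1.02271789e+01]), 'qvel': array([ 0.0369703 ,  0.01251508, -0.03357642, -0.00522396,  0.0909697 ,
        0.12093968]), 'tau': array([-9.55205996e-05, -4.40038848e+01, -1.76590258e+01,  6.32888381e-02,
        5.82824077e-02, -1.55378684e-04]), 'position': array([0.18599914, 0.59593347, 0.2355853 ]), 'tcp_rot': array([[-9.54511850e-01,  2.98171348e-01, -9.87700854e-04],
       [ 2.98172754e-01,  9.54509992e-01, -1.91926499e-03],
       [ 3.70500506e-04, -2.12646666e-03, -9.99997670e-01]]), 'force': array([-0.09775261,  0.0656804 ,  0.86072456]), 'moment': array([-0.01162849,  0.02562158,  0.0246449 ]), 'grasp_force': 0.0, 'opening': 1.0012260738051022}
{'fx': 490.2260794477508, 'fy': 490.2260794477508, 'cx': 278.4746003863698, 'cy': 208.48367974721685, 'xyz': array([ 1.1829399 , -0.88798655,  1.00114565]), 'rotation': array([[ 0.77279492,  0.39258131, -0.49866615],
       [ 0.63464586, -0.47362069,  0.61066199],
       [ 0.00355587, -0.78839289, -0.61516177]])}
{'fx': 426.67681452699327, 'fy': 426.67681452699327, 'cx': 274.0525197641197, 'cy': 210.3481666602803, 'xyz': array([ 0.33631331, -0.06909496,  1.23624738]), 'rotation': array([[-1.56184465e-02, -9.85869702e-01,  1.66784275e-01],
       [-9.99877894e-01,  1.54847845e-02, -2.10187444e-03],
       [-5.10444222e-04, -1.66796738e-01, -9.85991170e-01]])}
```

View pics/scene.png

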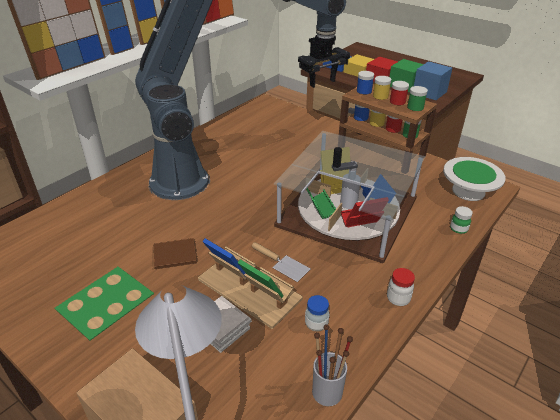

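View pics/top.png

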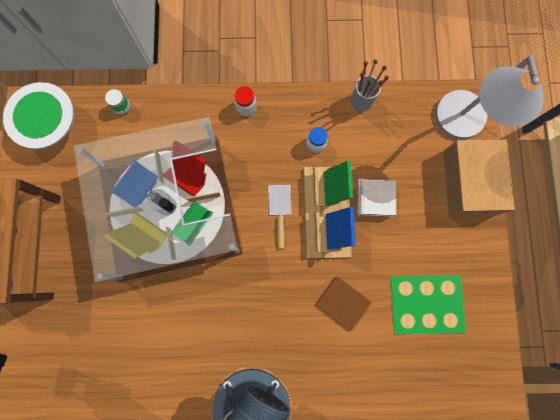

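The scene view shows the rack centre-left (blue tile at 222,250, green at 260,277) and the sorter at (345,200). In the top view, the blue tile is at (340,228), the green at (338,183), the blue bin at (135,185) and the crank at (165,205). The gap faces right.

```bash
python3 - <<'E'
from h import *
z=np.load('top.npz'); im,P=z['im'],z['P']
big=lambda a,b,c,d,s: cv2.resize(im[a:b,c:d],None,fx=s,fy=s,interpolation=cv2.INTER_CUBIC)
cv2.imwrite('pics/crop1.png',big(110,290,70,250,3.3))
hsv=cv2.cvtColor(im,cv2.COLOR_BGR2HSV)
for n,lo,hi,(u0,u1,v0,v1) in [('bt',(100,120,40),(130,255,255),(300,370,190,260)),('gt',(50,120,30),(80,255,255),(300,370,150,210)),('bb',(95,80,40),(130,255,255),(100,165,150,220))]:
    m=cv2.inRange(hsv,lo,hi); k=np.zeros_like(m); k[v0:v1,u0:u1]=m[v0:v1,u0:u1]
    v,u=np.nonzero(k); Q=P[v,u]; r=cv2.minAreaRect(np.c_[u,v].astype(np.float32))
    print(n,len(u),cv2.boxPoints(r).round(1).tolist(),Q.min(0).round(3),Q.max(0).round(3))
    Q=Q[Q[:,2]>0.02]; c=np.median(Q,0); 
    for _ in range(3):
        w=np.linalg.svd(Q-Q.mean(0),full_matrices=False)[2][2]; e=(Q-Q.mean(0))@w; Q=Q[abs(e)<max(.003,2*e.std())]
    w*=np.sign(w[2]); print('  normal',w.round(3),'mean',Q.mean(0).round(4),len(Q), 'std',e.std())
for v,u in [(200,160),(195,150),(140,125),(203,165),(120,80)]: print(v,u,P[v,u].round(3))
E
```

```text
bt 1031 [[325.20001220703125, 208.10000610351562], [353.3999938964844, 206.8000030517578], [355.20001220703125, 246.89999389648438], [327.1000061035156, 248.1999969482422]] [ 0.336 -0.276  0.042] [ 0.526 -0.069  1.236]
  normal [-0.006  0.902  0.431] mean [ 0.4758 -0.2445  0.1057] 948 std 0.0013876042897881353
gt 991 [[322.70001220703125, 162.39999389648438], [350.5, 160.8000030517578], [352.8999938964844, 202.6999969482422], [325.20001220703125, 204.3000030517578]] [ 0.336 -0.276  0.047] [ 0.657 -0.069  1.236]
  normal [-0.007  0.902  0.432] mean [ 0.5989 -0.2437  0.1058] 896 std 0.0013598028207918221
bb 1118 [[111.19999694824219, 191.39999389648438], [134.6999969482422, 159.39999389648438], [159.0, 177.1999969482422], [135.5, 209.1999969482422]] [ 0.336 -0.069  0.162] [0.651 0.342 1.236]
  normal [0.529 0.747 0.402] mean [0.5893 0.2824 0.1745] 1118 std 0.02061932499588533
200 160 [0.532 0.197 0.251]
195 150 [0.556 0.237 0.193]
140 125 [0.708 0.314 0.171]
203 165 [0.524 0.184 0.255]
120 80 [0.832 0.513 0.004]
```

View pics/crop1.png

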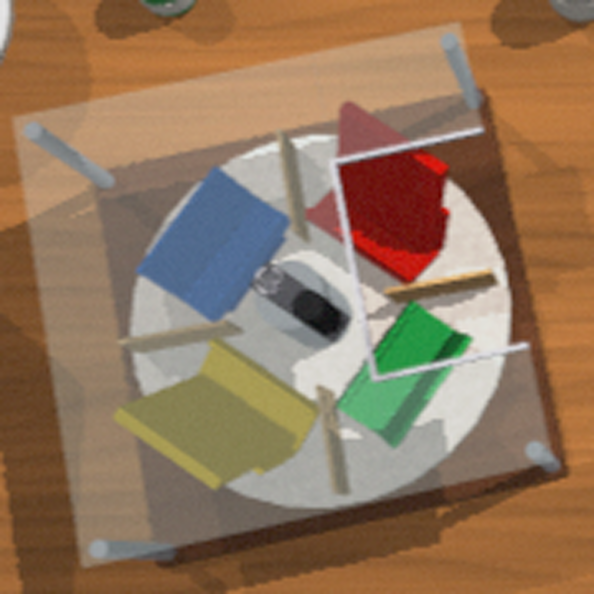

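The crop shows the cover gap's white edges with inner corners at (338,160) and (375,378). The crank grip top is at (320,313), the hub ring at (268,280), and the blue bin is at upper left. Next I'll fit the cover, the gap and the crank.

```bash
python3 - <<'E'
from h import *
z=np.load('top.npz'); im,P=z['im'],z['P']; c=calibration('top')
def ray(n,u,v,h):
    c=calibration(n); d=np.array(c['rotation'])@[(u-c['cx'])/c['fx'],(v-c['cy'])/c['fy'],1]; o=np.array(c['xyz']); return o+d*(h-o[2])/d[2]
cr=lambda x,y:(70+(x+.5)/3.3-.5,110+(y+.5)/3.3-.5)
for n,x,y,h in [('gapA',338,160,.168),('gapB',375,378,.168),('gapAo',482,130,.168),('gapBo',527,346,.168),('c1',460,25,.168),('c2',15,118,.168),('c3',85,567,.168),('crank',318,311,.25),('hub',268,280,.19)]:
    print(n,ray('top',*cr(x,y),h).round(4))
m=(abs(P[...,2]-.168)<.006); m[:, :60]=0; m[:,260:]=0;m[:100]=0;m[300:]=0
Q=P[m][:,:2].astype(np.float32); r=cv2.minAreaRect(Q[::1]*1000); print(len(Q),r, cv2.boxPoints(r).round(1).tolist(), np.median(P[m][:,2]))
for n in('top','scene'):
    z=np.load(n+'.npz'); im,P=z['im'],z['P']
    m=(abs(P[...,2]-.251)<.006)&(np.hypot(P[...,0]-.53,P[...,1]-.19)<.05); Q=P[m]; print(n,'crank top',len(Q),Q.mean(0),cv2.minEnclosingCircle((Q[:,:2]*1000).astype(np.float32)))
    m=(abs(P[...,2]-.190)<.004)&(np.hypot(P[...,0]-.55,P[...,1]-.21)<.08); Q=P[m]; print(' arm',len(Q)); 
    if len(Q)>5: print(cv2.minAreaRect((Q[:,:2]*1000).astype(np.float32)))
    # blue tile points
    hsv=cv2.cvtColor(im,cv2.COLOR_BGR2HSV); m=cv2.inRange(hsv,(100,120,30),(130,255,255))>0
    b=m&(abs(P[...,0]-.475)<.075)&(abs(P[...,1]+.245)<.07)&(P[...,2]>.04); Q=P[b]
    print(n,'blue',len(Q),Q.min(0),Q.max(0))
    s=Q[:,2]>Q[:,2].max()-.012; print(' topstrip',Q[s].mean(0),Q[s].min(0),Q[s].max(0))
E
```

```text
gapA [0.6585 0.1909 0.168 ]
gapB [0.4851 0.1584 0.168 ]
gapAo [0.6812 0.0779 0.168 ]
gapBo [0.5081 0.0421 0.168 ]
c1 [0.7687 0.0961 0.168 ]
c2 [0.6969 0.4469 0.168 ]
c3 [0.3458 0.3726 0.168 ]
crank [0.5225 0.1825 0.25  ]
hub [0.5584 0.2364 0.19  ]
16147 ((558.5133056640625, 235.22329711914062), (361.8298645019531, 361.3876647949219), 11.85948657989502) [[344.29998779296875, 374.8999938964844], [418.6000061035156, 21.200000762939453], [772.7000122070312, 95.5999984741211], [698.4000244140625, 449.20001220703125]] 0.16885855818711937
top crank top 81 [0.52564638 0.18830477 0.25039871] ((526.265380859375, 189.08639526367188), 11.638411521911621)
 arm 146
((541.7862548828125, 211.05325317382812), (77.04596710205078, 23.442399978637695), 55.7037353515625)
top blue 1029 [ 0.42634728 -0.27641766  0.04242087] [ 0.52595362 -0.21702149  0.16031364]
 topstrip [ 0.4769462  -0.26921688  0.15242785] [ 0.42728624 -0.27641766  0.14839491] [ 0.52563148 -0.2607609   0.16031364]
scene crank top 37 [0.52819776 0.18792371 0.25005456] ((526.810546875, 190.07888793945312), 13.133482933044434)
 arm 108
((541.6777954101562, 212.91043090820312), (80.02300262451172, 31.380680084228516), 57.212005615234375)
scene blue 338 [ 0.4263543  -0.27882548  0.05962329] [ 0.52768993 -0.22752665  0.15728208]
 topstrip [ 0.47920702 -0.27125318  0.15147415] [ 0.4263543  -0.27882548  0.14544116] [ 0.52768993 -0.26177492  0.15728208]
```

```bash
cat >> h.py <<'E'
def go(x,y,z,yaw=None,s=None):
    "shift in present tool axes, then turn (deg->rad, about tool z) left to do"
    s=s or read_state(); R=s['tcp_rot']; p=s['position']
    a=np.degrees(np.arctan2(R[1,0],R[0,0]))
    d=R.T@(np.array([x,y,z])-p)
    t=None if yaw is None else -np.radians((yaw-a+180)%360-180)
    print('shift',d.round(4),'rows>=',round(np.abs(d).max()/.0417,1),'yaw',a.round(2),'turn rad',t,'p',p.round(4),'F',s['force'].round(1),'op',round(s['opening'],3),'gf',round(s['grasp_force'],1),'t',round(s['time_s'],2),'j',s['joint_positions'].round(1))
E
python3 - <<'E'
from h import *
z=np.load('top.npz'); P=z['P'][180:310,0:60].reshape(-1,3); P=P[(P[:,2]>.05)&(P[:,2]<.6)]
print(P.min(0),P.max(0))
go(.30,.45,.33); go(.526,.1885,.33,235)
E
```

```text
[0.29919665 0.55406589 0.05033112] [0.59962483 0.61632314 0.22697822]
shift [-0.1523 -0.1056 -0.0942] rows>= 3.7 yaw 162.65 turn rad None p [0.1861 0.596  0.2357] F [ 0.4 -1.1 -1.2] op 1.0 gf 0.0 t 0.1 j [ 62.4  30.3  82.1  -0.   67.7 -10.2]
shift [-0.446  -0.2878 -0.0939] rows>= 10.7 yaw 162.65 turn rad -1.2627525131381405 p [0.1861 0.596  0.2357] F [ 0.4 -1.1 -1.2] op 1.0 gf 0.0 t 0.1 j [ 62.4  30.3  82.1  -0.   67.7 -10.2]
```

send_rows(
  plan=[
    [0,0,0,-0.031,0],
    [0,0,0,-0.031,0],
    [0,0,0,-0.032,0],
    [0,-0.0297,-0.0192,0,0],
    [0,-0.0297,-0.0192,0,0],
    [0,-0.0297,-0.0192,0,0],
    [0,-0.0297,-0.0192,0,0],
    [0,-0.0297,-0.0192,0,0],
    [0,-0.0297,-0.0192,0,0],
    [0,-0.0297,-0.0192,0,0],
    [0,-0.0297,-0.0192,0,0],
    [0,-0.0297,-0.0192,0,0],
    [0,-0.0297,-0.0192,0,0],
    [0,-0.0297,-0.0192,0,0],
    [0,-0.0297,-0.0192,0,0],
    [0,-0.0297,-0.0192,0,0],
    [0,-0.0297,-0.0192,0,0],
    [0,-0.0297,-0.0192,0,0],
  ],
)

```text
time_s: 1.6
position: [0.5262, 0.1872, 0.3302]
tcp_rot: [[-0.954, 0.298, -0.001], [0.298, 0.954, 0.0], [0.001, -0.0, -1.0]]
force: [-0.2, 0.7, -0.3]
opening: 0.998
grasp_force: 0.0
```

send_rows(
  plan=[
    [0,0,0,0,-0.115],
    [0,0,0,0,-0.115],
    [0,0,0,0,-0.115],
    [0,0,0,0,-0.115],
    [0,0,0,0,-0.115],
    [0,0,0,0,-0.115],
    [0,0,0,0,-0.115],
    [0,0,0,0,-0.115],
    [0,0,0,0,-0.115],
    [0,0,0,0,-0.115],
    [0,0,0,0,-0.115],
    [0,0,0,0,0],
    [0,0,0,0,0],
  ],
)

```text
time_s: 2.68
position: [0.5254, 0.1888, 0.3301]
tcp_rot: [[-0.574, -0.819, -0.001], [-0.819, 0.574, -0.0], [0.001, 0.001, -1.0]]
force: [0.5, -0.2, -0.2]
opening: 1.0
grasp_force: 0.0
```

```bash
python3 - <<'E'
from h import *
go(.526,.1885,.226,235)
c=calibration('wrist'); im,d=capture('wrist'); cv2.imwrite('pics/w1.png',im); print(c)
E
```

```text
shift [-0.0002 -0.0007  0.1041] rows>= 2.5 yaw -125.04 turn rad -0.0007037543681863022 p [0.5254 0.1888 0.3301] F [ 0.5 -0.2 -0.2] op 1.0 gf 0.0 t 2.68 j [   8.3   19.5   84.8    0.    75.8 -136.7]
{'fx': 325.19226210127806, 'fy': 325.19226210127806, 'cx': 275.8105931811878, 'cy': 213.42132756672063, 'xyz': array([0.48466739, 0.13100163, 0.47824949]), 'rotation': array([[-0.81863365,  0.55562286,  0.14533475],
       [ 0.57431304,  0.79116149,  0.21030463],
       [ 0.0018668 ,  0.25563009, -0.96677287]])}
```

send_rows(
  plan=[
    [0,0,0,0.026,0],
    [0,0,0,0.026,0],
    [0,0,0,0.026,0],
    [0,0,0,0.026,0],
    [0,0,0,0,0],
    [255,0,0,0,0],
    [255,0,0,0,0],
    [255,0,0,0,0],
    [255,0,0,0,0],
    [255,0,0,0,0],
    [255,0,0,0,0],
    [255,0,0,0,0],
    [255,0,0,0,0],
    [255,0,0,0,0],
    [255,0,0,0,0],
    [255,0,0,0,0],
    [255,0,0,0,0],
  ],
)

```text
time_s: 4.15
position: [0.5256, 0.1889, 0.2265]
tcp_rot: [[-0.572, -0.82, -0.0], [-0.82, 0.572, 0.0], [0.0, 0.0, -1.0]]
force: [0.6, 0.2, -0.2]
opening: 0.267
grasp_force: 30.0
```

send_rows(
  plan=[
    [255,-0.0004,0.0064,0,0.116],
    [255,-0.0004,0.0064,0,0.116],
    [255,-0.0004,0.0064,0,0.116],
    [255,-0.0004,0.0064,0,0.116],
    [255,-0.0003,0.0064,0,0.116],
    [255,-0.0004,0.0064,0,0.116],
    [255,-0.0004,0.0064,0,0.116],
    [255,-0.0004,0.0064,0,0.116],
    [255,-0.0003,0.0064,0,0.116],
    [255,-0.0004,0.0064,0,0.116],
    [255,0,0,0,0],
  ],
)

```text
time_s: 5.07
position: [0.502, 0.2473, 0.2265]
tcp_rot: [[-0.98, 0.201, -0.002], [0.201, 0.98, 0.003], [0.003, 0.003, -1.0]]
force: [-3.7, 0.2, 3.2]
opening: 0.267
grasp_force: 30.0
```

```bash
python3 - <<'E'
from h import *
s=read_state(); a=np.radians(-125.5)-1.16; print('ideal',.5585+.055*np.cos(a),.235+.055*np.sin(a),np.degrees(a))
go(.5473,.2888,.226,101.8,s)
E
```

```text
ideal 0.5046945294247233 0.24640049718972923 -191.96310423517548
shift [-0.036   0.0497  0.0006] rows>= 1.2 yaw 168.43 turn rad 1.1629710513397926 p [0.502  0.2473 0.2265] F [-3.7  0.2  3.2] op 0.267 gf 30.0 t 5.07 j [ 14.7  25.9  92.2   0.2  62.  -63.9]
```

send_rows(
  plan=[
    [255,-0.0005,0.0064,0,0.116],
    [255,-0.0005,0.0064,0,0.116],
    [255,-0.0005,0.0064,0,0.116],
    [255,-0.0005,0.0064,0,0.116],
    [255,-0.0005,0.0064,0,0.116],
    [255,-0.0005,0.0064,0,0.116],
    [255,-0.0005,0.0064,0,0.116],
    [255,-0.0005,0.0064,0,0.116],
    [255,-0.0005,0.0064,0,0.116],
    [255,-0.0005,0.0064,0,0.116],
    [255,0,0,0,0],
    [255,0,0,0,0],
  ],
)

```text
time_s: 6.07
position: [0.5453, 0.2916, 0.2265]
tcp_rot: [[-0.211, 0.978, -0.002], [0.977, 0.211, 0.008], [0.008, -0.0, -1.0]]
force: [-2.9, 10.3, 1.1]
opening: 0.271
grasp_force: 30.0
```

```bash
python3 - <<'E'
from h import *
go(.5473,.2888,.226,101.8)
s=read_state();p=s['position']
print(np.degrees(np.arctan2(p[1]-.235,p[0]-.5585)),np.hypot(p[1]-.235,p[0]-.5585))
E
```

```text
shift [-0.0032  0.0013  0.0005] rows>= 0.1 yaw 102.17 turn rad 0.006434123801930035 p [0.5453 0.2916 0.2265] F [-2.9 10.3  1.1] op 0.271 gf 30.0 t 6.07 j [17.6 30.3 83.8  0.5 65.9  5.2]
103.08211159301595 0.05811232959616244
```

send_rows(
  plan=[
    [0,0,0,0,0],
    [0,0,0,0,0],
    [0,0,0,0,0],
    [0,0,0,0,0],
    [0,0,0,0,0],
    [0,0,0,-0.035,0],
    [0,0,0,-0.035,0],
    [0,0,0,-0.03,0],
  ],
)

```text
time_s: 6.73
position: [0.5468, 0.2871, 0.328]
tcp_rot: [[-0.211, 0.977, 0.0], [0.977, 0.211, -0.0], [-0.0, 0.0, -1.0]]
force: [-0.2, -0.1, 1.0]
opening: 0.785
grasp_force: 0.0
```

send_rows(
  plan=[
    [0,-0.0348,-0.01255,0,0],
    [0,-0.0348,-0.01255,0,0],
    [0,-0.0348,-0.01255,0,0],
    [0,-0.0348,-0.01255,0,0],
    [0,-0.0348,-0.01255,0,0],
    [0,-0.0348,-0.01255,0,0],
    [0,-0.0348,-0.01255,0,0],
    [0,-0.0348,-0.01255,0,0],
    [0,-0.0348,-0.01255,0,0],
    [0,-0.0348,-0.01255,0,0],
    [0,-0.0348,-0.01255,0,0],
    [0,-0.0348,-0.01255,0,0],
    [0,-0.0348,-0.01255,0,0],
    [0,-0.0348,-0.01255,0,0],
  ],
)

```text
time_s: 7.9
position: [0.477, -0.2279, 0.3268]
tcp_rot: [[-0.211, 0.978, 0.0], [0.978, 0.211, -0.0], [-0.0, 0.0, -1.0]]
force: [1.5, 0.3, 0.3]
opening: 0.999
grasp_force: 0.0
```

send_rows(
  plan=[
    [0,0,0,0,0.118],
    [0,0,0,0,0.118],
    [0,0,0,0,0.118],
    [0,0,0,0,0.118],
    [0,0,0,0,0.118],
    [0,0,0,0,0.118],
    [0,0,0,0,0.118],
    [0,0,0,0,0.118],
    [0,0,0,0,0.118],
    [0,0,0,0,0.118],
    [0,0,0,0,0.118],
    [0,0,0,0,0.118],
    [0,0,0,0,0.118],
    [0,0,0,0,0.118],
    [0,0,0,0,0.118],
    [0,0,0,0,0],
  ],
)

```text
time_s: 9.23
position: [0.4776, -0.2262, 0.3266]
tcp_rot: [[1.0, 0.011, -0.0], [0.011, -1.0, -0.0], [-0.0, 0.0, -1.0]]
force: [0.0, -0.6, -0.0]
opening: 0.999
grasp_force: 0.0
```

```bash
python3 - <<'E'
from h import *
go(.476,-.2215,.136,.4)
th=np.radians(11.8); X=np.array([np.cos(th),np.sin(th)]); Y=np.array([-X[1],X[0]]); C=np.array([.5585,.235])
for n in('top','scene'):
    im,d,P=cloud(n); np.savez(n+'2.npz',im=im,d=d,P=P)
    cv2.imwrite(f'pics/{n}2.png',cv2.resize(im[110:290,70:250] if n=='top' else im[120:270,250:450],None,fx=3.3,fy=3.3,interpolation=cv2.INTER_CUBIC))
    near=np.hypot(P[...,0]-C[0],P[...,1]-C[1])<.2
    Q=P[(abs(P[...,2]-.251)<.006)&near]
    q=Q[:,:2].mean(0); (cx,cy),r=cv2.minEnclosingCircle((Q[:,:2]*1000).astype(np.float32)); print(n,'crank',len(Q),q,cx,cy,r, np.degrees(np.arctan2(q[1]-C[1],q[0]-C[0]))-90)
    Q=P[(abs(P[...,2]-.190)<.004)&(np.hypot(P[...,0]-C[0],P[...,1]-C[1])<.09)]; print(' arm',len(Q),cv2.minAreaRect((Q[:,:2]*1000).astype(np.float32)))
    hsv=cv2.cvtColor(im,cv2.COLOR_BGR2HSV); m=(cv2.inRange(hsv,(100,100,30),(130,255,255))>0)&near
    L=np.stack([(P[...,:2]-C)@X,(P[...,:2]-C)@Y,P[...,2]],-1)
    Q=L[m&(P[...,2]<.15)&(P[...,2]>.03)]; print(' blue',len(Q),Q.min(0),Q.max(0))
    for _ in range(4):
        mu=Q.mean(0); w=np.linalg.svd(Q-mu,full_matrices=False)[2][2]; e=abs((Q-mu)@w); Q=Q[e<max(.003,1.5*e.std())]
    print(' plane n',w,mu,len(Q),Q.min(0),Q.max(0))
E
```

```text
shift [-0.0016 -0.0047  0.1906] rows>= 4.6 yaw 0.65 turn rad 0.00439918480225701 p [ 0.4776 -0.2262  0.3266] F [ 0.  -0.6 -0. ] op 0.999 gf 0.0 t 9.23 j [-37.5  17.   89.1  -0.   73.9  51.9]
top crank 84 [0.54420162 0.28695415] 544.060791015625 287.2200622558594 12.3242769241333 15.387522674577951
 arm 221 ((551.3873291015625, 260.22247314453125), (24.66933250427246, 76.73542785644531), 12.96889877319336)
 blue 880 [-0.05236135 -0.13312178  0.03163585] [ 0.06405071 -0.0618275   0.09930756]
 plane n [-0.01793383  0.48062076  0.87674515] [ 0.00192443 -0.09594408  0.05989122] 141 [-0.05150095 -0.12326322  0.04993496] [ 0.05703747 -0.07578414  0.07697181]
scene crank 35 [0.54588764 0.28635865] 546.8030395507812 288.59320068359375 15.398079872131348 13.797327029233543
 arm 96 ((552.3629760742188, 259.8785705566406), (25.336013793945312, 81.7055435180664), 13.457036972045898)
 blue 612 [-0.05218071 -0.13646346  0.0332242 ] [ 0.05954735 -0.06118865  0.09791498]
 plane n [-0.00319066 -0.32086134 -0.94712081] [ 0.00358852 -0.08982452  0.06218697] 120 [-0.05119304 -0.12898316  0.05233846] [ 0.05774691 -0.06181063  0.07715283]
```

View pics/top2.png

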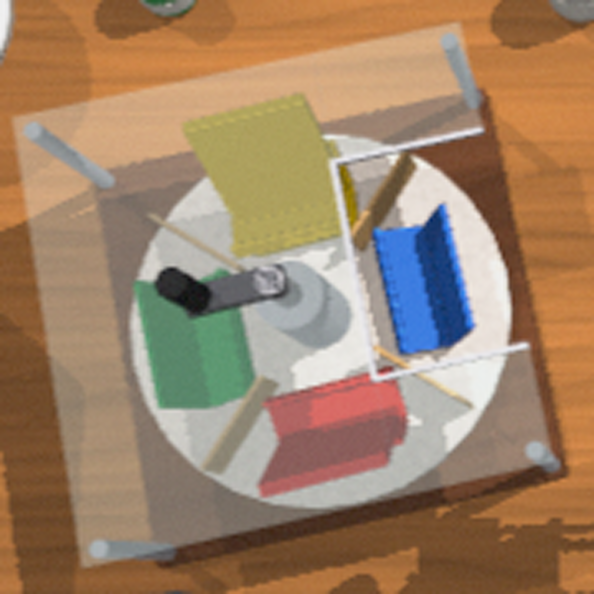

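Blue is now in the gap (bin at 425,285 in the crop) and the crank points to upper left. It looks 1–2° over, so I'll refine the measurement.

```bash
python3 - <<'E'
from h import *
for n in('top','scene'):
    z=np.load(n+'2.npz'); im,P=z['im'],z['P']; c=calibration(n)
    v,u=np.mgrid[:420,:560]; D=np.stack([(u-c['cx'])/c['fx'],(v-c['cy'])/c['fy'],np.ones_like(u)],-1)@np.array(c['rotation']).T
    o=np.array(c['xyz']); W=(o+D*((.168-o[2])/D[...,2])[...,None])[...,:2]
    C=np.array([.5585,.235])
    cov=(abs(P[...,2]-.168)<.006)&(np.abs(W-C).max(-1)<.25)
    # yaw from gap/side boundary: for trial yaw, sharpness of the hole edges in x
    best=[]
    for a in np.arange(9,15,.1):
        t=np.radians(a); X=np.array([np.cos(t),np.sin(t)]); Y=np.array([-X[1],X[0]]); 
        q=(W-C)[cov]; x,y=q@X,q@Y
        e=np.r_[np.percentile(x,.7)-np.percentile(x,99.3), np.percentile(y,.7)-np.percentile(y,99.3)]
        best.append((e.sum(),a))
    a=max(best)[1]
    for a in (11.3,11.8):
        t=np.radians(a); X=np.array([np.cos(t),np.sin(t)]); Y=np.array([-X[1],X[0]]); x,y=(W-C)@X,(W-C)@Y
        l=[];r=[]
        for y0 in np.arange(-.165,-.07,.01):
            s=cov&(abs(y-y0)<.005); l.append(x[s&(x<0)].max() if (s&(x<0)).any() else np.nan); r.append(x[s&(x>0)].min() if (s&(x>0)).any() else np.nan)
        print(n,'bestyaw',max(best)[1],'a',a,'gap l',np.round(l,4)*1e3,'r',np.round(r,4)*1e3,'cover x',np.percentile(x[cov],[.3,99.7]).round(4),'y',np.percentile(y[cov],[.3,99.7]).round(4))
        hsv=cv2.cvtColor(im,cv2.COLOR_BGR2HSV); m=(cv2.inRange(hsv,(100,100,30),(130,255,255))>0)
        lx,ly=(P[...,:2]-C)@X,(P[...,:2]-C)@Y; m&=(np.hypot(lx,ly)<.2)&(P[...,2]<.12)&(P[...,2]>.03)
        for y0 in np.arange(-.13,-.06,.01):
            s=m&(abs(ly-y0)<.005); 
            if s.sum()>20: print('   y',round(y0,3),np.percentile(lx[s],[1,99]).round(4),np.percentile(lx[s],[1,99]).mean().round(4), P[...,2][s].mean().round(3))
E
```

```text
top bestyaw 12.599999999999987 a 11.3 gap l [-84.5 -84.9 -85.3 -84.7 -85.1 -85.5 -85.3 -85.7 -85.5 -85.9] r [86.4 85.9 85.5 85.6 86.7 85.7 85.8 85.3 84.9 86.5] cover x [-0.1802  0.1791] y [-0.1789  0.1793]
   y -0.13 [-0.0489  0.0572] 0.0042 0.091
   y -0.12 [-0.0497  0.0573] 0.0038 0.075
   y -0.11 [-0.0487  0.0584] 0.0049 0.053
   y -0.1 [-0.0498  0.055 ] 0.0026 0.045
   y -0.09 [-0.0499  0.0565] 0.0033 0.05
   y -0.08 [-0.0504  0.0573] 0.0034 0.055
   y -0.07 [-0.0508  0.056 ] 0.0026 0.064
top bestyaw 12.599999999999987 a 11.8 gap l [-85.9 -86.8 -86.2 -85.9 -86.2 -86.5 -86.2 -86.5 -86.3 -87.1] r [84.9 84.6 84.2 84.4 84.6 85.2 84.8 84.5 84.1 84.9] cover x [-0.18    0.1789] y [-0.1788  0.1792]
   y -0.13 [-0.05    0.0561] 0.003 0.091
   y -0.12 [-0.0508  0.0563] 0.0028 0.075
   y -0.11 [-0.0497  0.0575] 0.0039 0.053
   y -0.1 [-0.0507  0.0541] 0.0017 0.045
   y -0.09 [-0.0505  0.0557] 0.0026 0.05
   y -0.08 [-0.0511  0.0565] 0.0027 0.055
   y -0.07 [-0.0515  0.0554] 0.0019 0.064
scene bestyaw 11.399999999999991 a 11.3 gap l [-83.4 -82.6 -84.8 -84.  -83.1 -82.7 -84.5 -83.7 -83.3 -85.1] r [86.5 87.3 86.5 86.6 87.4 86.6 85.8 86.7 85.9 85.9] cover x [-0.1803  0.1801] y [-0.1817  0.1827]
   y -0.13 [-0.0459  0.0605] 0.0073 0.086
   y -0.12 [-0.0456  0.0588] 0.0066 0.066
   y -0.11 [-0.0458  0.0582] 0.0062 0.045
   y -0.08 [-0.0504  0.0571] 0.0033 0.057
   y -0.07 [-0.0498  0.0566] 0.0034 0.061
scene bestyaw 11.399999999999991 a 11.8 gap l [-84.8 -84.3 -83.9 -85.1 -84.2 -83.7 -85.4 -84.5 -84.  -85.8] r [85.1 85.9 85.2 85.4 86.3 85.6 84.9 85.8 85.1 85.3] cover x [-0.1802  0.1796] y [-0.1818  0.183 ]
   y -0.13 [-0.0476  0.0594] 0.0059 0.086
   y -0.12 [-0.0466  0.0577] 0.0055 0.065
   y -0.11 [-0.0469  0.0573] 0.0052 0.044
   y -0.08 [-0.051   0.0559] 0.0025 0.056
   y -0.07 [-0.0507  0.0556] 0.0024 0.061
```

The bin sits about 1.7° too far counter-clockwise. I'll regrip the crank at the corrected spot.

send_rows(
  plan=[
    [0,0.0054,-0.0368,0,0],
    [0,0.0054,-0.0368,0,0],
    [0,0.0054,-0.0368,0,0],
    [0,0.0054,-0.0368,0,0],
    [0,0.0054,-0.0368,0,0],
    [0,0.0054,-0.0368,0,0],
    [0,0.0054,-0.0368,0,0],
    [0,0.0054,-0.0368,0,0],
    [0,0.0054,-0.0368,0,0],
    [0,0.0054,-0.0368,0,0],
    [0,0.0054,-0.0368,0,0],
    [0,0.0054,-0.0368,0,0],
    [0,0.0054,-0.0368,0,0],
    [0,0.0054,-0.0368,0,0],
  ],
)

```text
time_s: 10.5
position: [0.5462, 0.2921, 0.3265]
tcp_rot: [[1.0, 0.017, 0.0], [0.017, -1.0, -0.0], [0.0, 0.0, -1.0]]
force: [1.3, -0.4, 0.7]
opening: 1.0
grasp_force: 0.0
```

send_rows(
  plan=[
    [0,0,0,0,-0.1175],
    [0,0,0,0,-0.1175],
    [0,0,0,0,-0.1175],
    [0,0,0,0,-0.1175],
    [0,0,0,0,-0.1175],
    [0,0,0,0,-0.1175],
    [0,0,0,0,-0.1175],
    [0,0,0,0,-0.1175],
    [0,0,0,0,-0.1175],
    [0,0,0,0,-0.1175],
    [0,0,0,0,-0.1175],
    [0,0,0,0,-0.1175],
    [0,0,0,0,-0.1175],
    [0,0,0,0,-0.1175],
    [0,0,0,0,-0.1175],
    [0,0,0,0,0],
    [0,0,0,0,0],
  ],
)

```text
time_s: 11.92
position: [0.5463, 0.2902, 0.3265]
tcp_rot: [[-0.203, 0.979, -0.0], [0.979, 0.203, -0.0], [-0.0, -0.0, -1.0]]
force: [-0.0, 0.3, 0.3]
opening: 0.996
grasp_force: 0.0
```

```bash
python3 - <<'E'
from h import *
go(.5474,.2899,.226,101.5)
E
```

```text
shift [-0.0005  0.001   0.1005] rows>= 2.4 yaw 101.69 turn rad 0.0032290945266396846 p [0.5463 0.2902 0.3265] F [-0.   0.3  0.3] op 0.996 gf 0.0 t 11.92 j [17.6 24.9 76.6 -0.  78.5  6. ]
```

send_rows(
  plan=[
    [0,0,0.001,0.034,0],
    [0,0,0,0.034,0],
    [0,0,0,0.032,0],
    [0,0,0,0,0],
    [255,0,0,0,0],
    [255,0,0,0,0],
    [255,0,0,0,0],
    [255,0,0,0,0],
    [255,0,0,0,0],
    [255,0,0,0,0],
    [255,0,0,0,0],
    [255,0,0,0,0],
    [255,0,0,0,0],
    [255,0,0,0,0],
  ],
)

```text
time_s: 13.08
position: [0.5473, 0.2906, 0.2265]
tcp_rot: [[-0.204, 0.979, -0.0], [0.979, 0.204, -0.0], [-0.0, -0.0, -1.0]]
force: [0.3, -0.4, 0.1]
opening: 0.321
grasp_force: 0.0
```

```bash
python3 - <<'E'
from h import *
go(.5474,.2899,.226,101.5)
E
```

```text
shift [-0.0007 -0.      0.0005] rows>= 0.0 yaw 101.77 turn rad 0.004756696895229433 p [0.5473 0.2906 0.2265] F [ 0.3 -0.4  0.1] op 0.321 gf 0.0 t 13.08 j [17.6 30.4 83.5 -0.  66.1  5.9]
```

send_rows(
  plan=[
    [255,0,0,0,0],
    [255,0,0,0,0],
    [255,0,0,0,0],
    [255,0,0,0,0],
  ],
)

```text
time_s: 13.42
position: [0.5463, 0.2904, 0.2263]
tcp_rot: [[-0.204, 0.979, -0.002], [0.979, 0.204, -0.001], [-0.0, -0.002, -1.0]]
force: [-4.1, -0.7, 2.2]
opening: 0.272
grasp_force: 30.1
```

send_rows(
  plan=[
    [0,0,0,0,0],
    [0,0,0,0,0],
    [0,0,0,0,0],
    [0,0,0,0,0],
    [0,0,0,0,0],
    [0,0,0,-0.035,0],
    [0,0,0,-0.035,0],
    [0,0,0,-0.03,0],
  ],
)

```text
time_s: 14.08
position: [0.5477, 0.2906, 0.3281]
tcp_rot: [[-0.204, 0.979, 0.001], [0.979, 0.204, 0.0], [0.0, 0.001, -1.0]]
force: [1.0, 0.2, -0.0]
opening: 0.793
grasp_force: 0.0
```

send_rows(
  plan=[
    [0,-0.0348,-0.01245,0,0],
    [0,-0.0348,-0.01245,0,0],
    [0,-0.0348,-0.01245,0,0],
    [0,-0.0348,-0.01245,0,0],
    [0,-0.0348,-0.01245,0,0],
    [0,-0.0348,-0.01245,0,0],
    [0,-0.0348,-0.01245,0,0],
    [0,-0.0348,-0.01245,0,0],
    [0,-0.0348,-0.01245,0,0],
    [0,-0.0348,-0.01245,0,0],
    [0,-0.0348,-0.01245,0,0],
    [0,-0.0348,-0.01245,0,0],
    [0,-0.0348,-0.01245,0,0],
    [0,-0.0348,-0.01245,0,0],
  ],
)

```text
time_s: 15.25
position: [0.4757, -0.224, 0.3268]
tcp_rot: [[-0.204, 0.979, 0.001], [0.979, 0.204, -0.001], [-0.001, 0.001, -1.0]]
force: [1.0, 0.6, 0.4]
opening: 0.999
grasp_force: 0.0
```

send_rows(
  plan=[
    [0,0,0,0,0.118],
    [0,0,0,0,0.118],
    [0,0,0,0,0.118],
    [0,0,0,0,0.118],
    [0,0,0,0,0.118],
    [0,0,0,0,0.118],
    [0,0,0,0,0.118],
    [0,0,0,0,0.118],
    [0,0,0,0,0.118],
    [0,0,0,0,0.118],
    [0,0,0,0,0.118],
    [0,0,0,0,0.118],
    [0,0,0,0,0.118],
    [0,0,0,0,0.118],
    [0,0,0,0,0.118],
    [0,0,0,0,0],
  ],
)

```text
time_s: 16.58
position: [0.4763, -0.2222, 0.3267]
tcp_rot: [[1.0, 0.004, 0.001], [0.004, -1.0, -0.001], [0.001, 0.001, -1.0]]
force: [0.9, -0.3, -0.5]
opening: 1.003
grasp_force: 0.0
```

```bash
cat > wheel.py <<'E'
from h import *
th=np.radians(11.7); X=np.array([np.cos(th),np.sin(th)]); Y=np.array([-X[1],X[0]]); C=np.array([.5585,.235])
for n in('top','scene'):
    im,d,P=cloud(n); np.savez(n+'3.npz',im=im,d=d,P=P)
    lx,ly=(P[...,:2]-C)@X,(P[...,:2]-C)@Y; r=np.hypot(lx,ly)
    Q=(P[(abs(P[...,2]-.190)<.004)&(r<.09)][:,:2]*1000).astype(np.float32); 
    if len(Q)>10: print(n,' arm',cv2.minAreaRect(Q))
    m=(cv2.inRange(cv2.cvtColor(im,cv2.COLOR_BGR2HSV),(100,100,30),(130,255,255))>0)&(r<.2)&(P[...,2]<.12)&(P[...,2]>.03)
    print('bin mid x',[np.percentile(lx[m&(abs(ly-y0)<.005)],[1,99]).mean().round(4) for y0 in (-.12,-.11,-.1,-.09,-.08,-.07) if (m&(abs(ly-y0)<.005)).sum()>20])
E
python3 - <<'E'
from h import *
go(.476,-.2215,.136,.4)
exec(open('wheel.py').read())
E
```

```text
shift [-0.0004 -0.0008  0.1907] rows>= 4.6 yaw 0.24 turn rad -0.002723557394125346 p [ 0.4763 -0.2222  0.3267] F [ 0.9 -0.3 -0.5] op 1.003 gf 0.0 t 16.58 j [-37.2  16.7  89.5  -0.   73.7  52.6]
top  arm ((551.6493530273438, 260.8670959472656), (25.213714599609375, 75.78679656982422), 12.623401641845703)
bin mid x [np.float64(0.0015), np.float64(0.0024), np.float64(0.0023), np.float64(0.0018), np.float64(0.0006), np.float64(0.001)]
scene  arm ((553.23388671875, 260.9284973144531), (25.172943115234375, 79.90425109863281), 13.282504081726074)
bin mid x [np.float64(0.004), np.float64(0.0039), np.float64(0.0019), np.float64(0.0016)]
```

send_rows(
  plan=[
    [0,0,0.021,0.02,0],
    [0,0,0.021,0.02,0],
    [0,0,0,0.03,0],
    [0,0,0,0.03,0],
    [0,0,0,0.03,0],
    [0,0,0,0.03,0],
    [0,0,0,0.03,0],
    [165,0,0,0,0],
    [165,0,0,0,0],
    [165,0,0,0,0],
    [165,0,0,0,0],
    [165,0,0,0,0],
    [165,0,0,0,0],
    [165,0,0,0,0],
    [165,0,0,0,0],
  ],
)

```text
time_s: 17.93
position: [0.4766, -0.2641, 0.1373]
tcp_rot: [[1.0, 0.007, 0.001], [0.007, -1.0, -0.001], [0.001, 0.001, -1.0]]
force: [0.9, 0.6, 0.2]
opening: 0.48
grasp_force: 0.0
```

```bash
python3 - <<'E'
from h import *
go(.476,-.264,.136,.4)
im,d=capture('wrist'); cv2.imwrite('pics/w2.png',im)
E
```

```text
shift [-0.0006 -0.0001  0.0013] rows>= 0.0 yaw 0.37 turn rad -0.00046866682167325555 p [ 0.4766 -0.2641  0.1373] F [0.9 0.6 0.2] op 0.48 gf 0.0 t 17.93 j [-40.7  32.1  98.9  -0.   48.8  48.9]
```

View pics/w2.png

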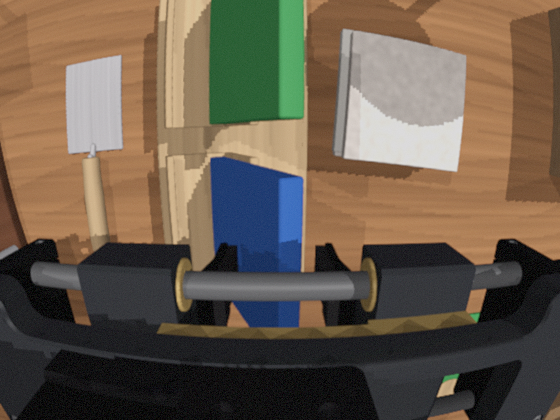

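The wrist view shows the blue tile (215–300, 155–325) between the two fingers at columns 225 and 325, with the green tile clear above it.

send_rows(
  plan=[
    [165,0,0,0,0],
    [165,0,-0.003,0,0],
    [165,0,-0.004,0,0],
    [165,0,-0.004,0,0],
    [165,0,-0.004,0,0],
    [165,0,-0.004,0,0],
    [165,0,-0.004,0,0],
    [165,0,-0.004,0,0],
    [165,0,-0.004,0,0],
    [165,0,-0.004,0,0],
    [165,0,-0.003,0,0],
    [165,0,0,0,0],
  ],
)

```text
time_s: 18.98
position: [0.4758, -0.2249, 0.1364]
tcp_rot: [[1.0, 0.007, -0.001], [0.007, -1.0, 0.001], [-0.001, -0.001, -1.0]]
force: [0.7, 0.1, 0.3]
opening: 0.356
grasp_force: 0.2
```

send_rows(
  plan=[
    [255,0,-0.001,0,0],
    [255,0,-0.001,0,0],
    [255,0,-0.001,0,0],
    [255,0,-0.001,0,0],
    [255,0,0,0,0],
    [255,0,0,0,0],
    [255,0,0,0,0],
    [255,0,0,0,0],
  ],
)

```text
time_s: 19.65
position: [0.4757, -0.2216, 0.1362]
tcp_rot: [[1.0, 0.006, -0.001], [0.006, -1.0, 0.001], [-0.001, -0.001, -1.0]]
force: [-0.2, 0.5, -3.3]
opening: 0.131
grasp_force: 30.0
```

```bash
python3 - <<'E'
from h import *
go(.476,-.2215,.136,.4)
im,d=capture('scene'); cv2.imwrite('pics/s3.png',cv2.resize(im[190:340,150:350],None,fx=3,fy=3,interpolation=cv2.INTER_CUBIC))
E
```

```text
shift [ 0.0003 -0.0001  0.0002] rows>= 0.0 yaw 0.35 turn rad -0.0008530917486137145 p [ 0.4757 -0.2216  0.1362] F [-0.2  0.5 -3.3] op 0.131 gf 30.0 t 19.65 j [-37.2  31.1 101.7   0.   47.2  52.4]
```

View pics/s3.png

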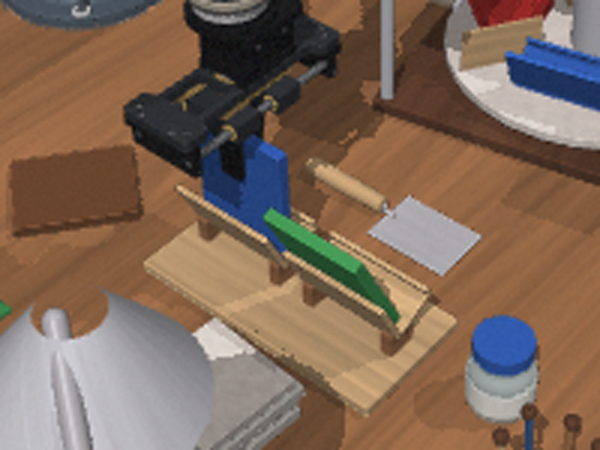

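The scene crop shows the blue tile upright in the jaws at (245,180), standing in its cradle, with the green tile undisturbed. I'll lift it and carry it over.

send_rows(
  plan=[
    [255,0,0,-0.008,0],
    [255,0,0,-0.015,0],
    [255,0,0,-0.03,0],
    [255,0,0,-0.03,0],
    [255,0,0,-0.03,0],
    [255,0,0,-0.03,0],
    [255,0,0,-0.022,0],
    [255,0,0,0,0],
  ],
)

```text
time_s: 20.37
position: [0.4785, -0.2238, 0.3071]
tcp_rot: [[1.0, 0.006, 0.01], [0.007, -1.0, -0.007], [0.009, 0.008, -1.0]]
force: [1.4, -0.5, -3.2]
opening: 0.136
grasp_force: 30.0
```

send_rows(
  plan=[
    [255,0.0038,-0.0128,0,0],
    [255,0.0076,-0.0256,0,0],
    [255,0.0076,-0.0256,0,0],
    [255,0.0076,-0.0256,0,0],
    [255,0.0076,-0.0256,0,0],
    [255,0.0076,-0.0256,0,0],
    [255,0.0076,-0.0256,0,0],
    [255,0.0076,-0.0256,0,0],
    [255,0.0076,-0.0256,0,0],
    [255,0.0076,-0.0256,0,0],
    [255,0.0076,-0.0256,0,0],
    [255,0.0076,-0.0256,0,0],
    [255,0.0076,-0.0256,0,0],
    [255,0.0076,-0.0256,0,0],
    [255,0.0038,-0.0128,0,0],
    [255,0,0,0,-0.07],
    [255,0,0,0,-0.07],
    [255,0,0,0,-0.07],
    [255,0,0,0,0],
    [255,0,0,0,0],
  ],
)

```text
time_s: 22.03
position: [0.5791, 0.137, 0.2999]
tcp_rot: [[0.977, 0.213, -0.004], [0.213, -0.977, -0.0], [-0.004, -0.0, -1.0]]
force: [0.9, -0.6, -3.2]
opening: 0.136
grasp_force: 30.0
```

```bash
python3 - <<'E'
from h import *
go(.5799,.1372,.138,12.3)
for n in('scene','top'):
    im,d,P=cloud(n); p=read_state()['position']
    m=(cv2.inRange(cv2.cvtColor(im,cv2.COLOR_BGR2HSV),(100,100,30),(130,255,255))>0)&(np.hypot(P[...,0]-p[0],P[...,1]-p[1])<.08)&(P[...,2]>.14)&(P[...,2]<.4)
    Q=P[m]; print(n,len(Q),Q.min(0),Q.max(0)); 
    for z in np.arange(.2,.34,.02):
        s=abs(Q[:,2]-z)<.01
        if s.sum()>20: print(round(z,2),s.sum(),Q[s].min(0).round(3),Q[s].max(0).round(3),Q[s].mean(0).round(4))
    if n=='scene': cv2.imwrite('pics/s4.png',cv2.resize(im[80:280,230:450],None,fx=2.7,fy=2.7,interpolation=cv2.INTER_CUBIC))
E
```

```text
shift [1.400e-03 1.000e-04 1.619e-01] rows>= 3.9 yaw 12.29 turn rad -0.00017124912174504455 p [0.5791 0.137  0.2999] F [ 0.9 -0.6 -3.2] op 0.136 gf 30.0 t 22.03 j [ 2.6 24.2 82.  -0.  74.  80.3]
scene 1090 [0.53030889 0.11626795 0.20792336] [0.63072268 0.15613169 0.33145132]
0.22 191 [0.53  0.116 0.21 ] [0.63  0.154 0.23 ] [0.5825 0.1322 0.2204]
0.24 200 [0.533 0.118 0.23 ] [0.631 0.153 0.25 ] [0.5825 0.1313 0.2403]
0.26 214 [0.531 0.119 0.25 ] [0.629 0.156 0.27 ] [0.5817 0.132  0.2599]
0.28 194 [0.531 0.117 0.27 ] [0.63  0.153 0.29 ] [0.5828 0.1323 0.2792]
0.3 164 [0.533 0.118 0.29 ] [0.629 0.153 0.31 ] [0.5862 0.1327 0.2991]
0.32 112 [0.587 0.125 0.31 ] [0.629 0.153 0.33 ] [0.6115 0.1398 0.3213]
top 245 [0.52915151 0.07135115 0.21050426] [0.58105618 0.13138567 0.37452125]
0.22 31 [0.529 0.119 0.211] [0.581 0.13  0.23 ] [0.5499 0.1244 0.2212]
0.24 30 [0.53  0.119 0.23 ] [0.574 0.13  0.249] [0.5463 0.1241 0.2385]
0.26 32 [0.529 0.119 0.25 ] [0.57  0.129 0.269] [0.5458 0.1237 0.2597]
0.28 29 [0.529 0.118 0.271] [0.566 0.129 0.289] [0.5426 0.123  0.2794]
0.3 29 [0.53  0.118 0.29 ] [0.558 0.127 0.31 ] [0.5395 0.1223 0.3003]
0.32 61 [0.529 0.119 0.31 ] [0.558 0.131 0.33 ] [0.5414 0.1254 0.3256]
```

View pics/s4.png

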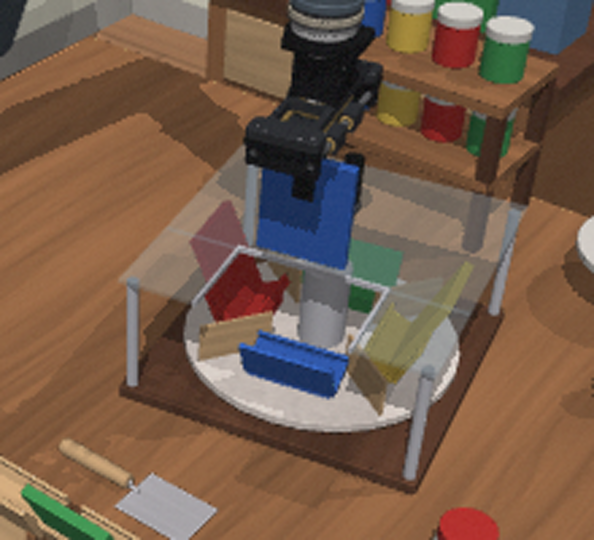

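The crop shows the tile held upright above the gap at (305,215), with the blue bin below at (295,365) and nothing in the way.

send_rows(
  plan=[
    [255,0,0,0.014,0],
    [255,0,0,0.028,0],
    [255,0,0,0.028,0],
    [255,0,0,0.028,0],
    [255,0,0,0.028,0],
    [255,0,0,0.014,0],
    [255,0,0,0.005,0],
    [255,0,0,0.003,0],
    [255,0,0,0.003,0],
    [255,0,0,0,0],
  ],
)

```text
time_s: 22.97
position: [0.581, 0.1371, 0.1513]
tcp_rot: [[0.977, 0.214, 0.002], [0.214, -0.977, 0.0], [0.002, 0.0, -1.0]]
force: [-0.3, -0.1, -2.7]
opening: 0.134
grasp_force: 30.0
```

send_rows(
  plan=[
    [255,0,0,0.003,0],
    [255,0,0,0.002,0],
    [255,0,0,0.001,0],
    [255,0,0,0,0],
  ],
)

```text
time_s: 23.3
position: [0.5802, 0.1371, 0.1448]
tcp_rot: [[0.977, 0.215, 0.0], [0.215, -0.977, -0.0], [0.0, 0.0, -1.0]]
force: [-1.1, -0.2, -3.3]
opening: 0.132
grasp_force: 30.0
```

send_rows(
  plan=[
    [255,0,0,0.002,0],
    [255,0,0,0.001,0],
    [255,0,0,0.001,0],
    [255,0,0,0,0],
    [255,0,0,0,0],
  ],
)

```text
time_s: 23.72
position: [0.5802, 0.1371, 0.1404]
tcp_rot: [[0.977, 0.215, -0.0], [0.215, -0.977, 0.0], [-0.0, -0.0, -1.0]]
force: [0.1, -0.1, -3.6]
opening: 0.139
grasp_force: 30.0
```

send_rows(
  plan=[
    [255,0,0,0.001,0],
    [255,0,0,0,0],
    [255,0,0,0,0],
  ],
)

```text
time_s: 23.97
position: [0.5803, 0.1373, 0.1396]
tcp_rot: [[0.977, 0.215, 0.0], [0.215, -0.977, 0.0], [0.0, -0.0, -1.0]]
force: [0.5, 0.0, -2.7]
opening: 0.132
grasp_force: 30.0
```

send_rows(
  plan=[
    [255,0,0,0.001,0],
    [255,0,0,0,0],
    [255,0,0,0,0],
  ],
)

```text
time_s: 24.22
position: [0.5803, 0.1375, 0.1387]
tcp_rot: [[0.977, 0.215, 0.0], [0.215, -0.977, 0.001], [0.001, -0.001, -1.0]]
force: [-0.7, 1.8, -2.7]
opening: 0.134
grasp_force: 30.0
```

send_rows(
  plan=[
    [255,0,0,0.001,0],
    [255,0,0,0,0],
    [255,0,0,0,0],
  ],
)

```text
time_s: 24.47
position: [0.5804, 0.1375, 0.1382]
tcp_rot: [[0.977, 0.215, 0.001], [0.215, -0.977, 0.001], [0.001, -0.001, -1.0]]
force: [-0.4, 3.1, 2.4]
opening: 0.136
grasp_force: 30.0
```

Contact with the ledge, so the tile is set down. Next I'll lean it back while it rests against the outer finger.

send_rows(
  plan=[
    [215,0,0,0,0],
    [210,0,0,0,0],
    [205,0,0.001,0,0],
    [200,0,0.002,0,0],
    [195,0,0.003,0,0],
    [190,0,0.003,0,0],
    [185,0,0.003,0,0],
    [180,0,0.003,0,0],
    [175,0,0.003,0,0],
  ],
)

```text
time_s: 25.22
position: [0.5842, 0.119, 0.1375]
tcp_rot: [[0.977, 0.214, -0.0], [0.214, -0.977, -0.0], [-0.0, 0.0, -1.0]]
force: [-0.3, -0.3, -0.1]
opening: 0.298
grasp_force: 0.2
```

```bash
python3 - <<'E'
from h import *
go(.5799,.1372,.138,12.3)
im,d=capture('scene'); cv2.imwrite('pics/s5.png',cv2.resize(im[120:280,260:420],None,fx=3.5,fy=3.5,interpolation=cv2.INTER_CUBIC))
E
```

```text
shift [-0.0003 -0.0187 -0.0005] rows>= 0.4 yaw 12.38 turn rad 0.0013731728921007385 p [0.5842 0.119  0.1375] F [-0.3 -0.3 -0.1] op 0.298 gf 0.2 t 25.22 j [ 0.8 35.3 91.4 -0.  53.4 78.4]
```

View pics/s5.png

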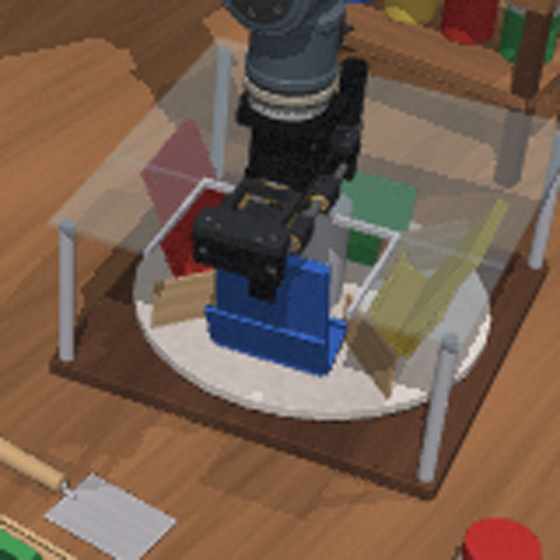

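The tile stands in the bin at (275,300) in this crop, partly leaned against the outer finger. I'll carry on leaning it.

send_rows(
  plan=[
    [172,0,0.003,0,0],
    [168,0,0.003,0,0],
    [164,0,0.003,0,0],
    [160,0,0.003,0,0],
    [155,0,0.003,0,0],
    [150,0,0.003,0,0],
    [148,0,0.003,0,0],
    [146,0,0.003,0,0],
    [144,0,0,0,0],
    [144,0,0,0,0],
  ],
)

```text
time_s: 26.1
position: [0.5893, 0.096, 0.1376]
tcp_rot: [[0.977, 0.214, 0.0], [0.214, -0.977, 0.0], [0.0, -0.0, -1.0]]
force: [0.1, 0.5, 0.7]
opening: 0.432
grasp_force: 0.0
```

```bash
cat > tile.py <<'E'
from h import *
th=np.radians(11.7); X=np.array([np.cos(th),np.sin(th)]); Y=np.array([-X[1],X[0]]); C=np.array([.5585,.235])
for n in('scene','top'):
    im,d,P=cloud(n)
    L=np.stack([(P[...,:2]-C)@X,(P[...,:2]-C)@Y,P[...,2]],-1)
    m=(cv2.inRange(cv2.cvtColor(im,cv2.COLOR_BGR2HSV),(100,100,30),(130,255,255))>0)&(abs(L[...,0])<.08)&(L[...,1]<-.05)&(L[...,1]>-.2)&(L[...,2]<.2)
    for z in np.arange(.05,.19,.01):
        Q=L[m&(abs(L[...,2]-z)<.005)]
        if len(Q)>10: print(n,round(z,2),len(Q),'x',Q[:,0].min().round(4),Q[:,0].max().round(4),'y',np.percentile(Q[:,1],[2,50,98]).round(4))
    Q=L[m&(L[...,2]>.105)]
    for _ in range(4):
        mu=Q.mean(0); w=np.linalg.svd(Q-mu,full_matrices=False)[2][2]; e=abs((Q-mu)@w); Q=Q[e<max(.003,1.5*e.std())]
    print(' plane',w*np.sign(w[1]),mu,len(Q))
E
python3 - <<'E'
from h import *
go(.5799,.1372,.138,12.3)
exec(open('tile.py').read())
E
```

```text
shift [-0.0003 -0.0423 -0.0004] rows>= 1.0 yaw 12.37 turn rad 0.0012440915560329672 p [0.5893 0.096  0.1376] F [0.1 0.5 0.7] op 0.432 gf 0.0 t 26.1 j [-1.5 35.3 91.2  0.  53.4 76.2]
scene 0.05 78 x -0.0494 0.0575 y [-0.1168 -0.112  -0.0698]
scene 0.06 77 x -0.0511 0.0572 y [-0.1208 -0.1161 -0.0631]
scene 0.07 68 x -0.0501 0.0574 y [-0.1268 -0.1216 -0.0649]
scene 0.08 54 x -0.0493 0.0574 y [-0.1312 -0.1272 -0.1193]
scene 0.09 95 x -0.0494 0.0564 y [-0.1344 -0.13   -0.1221]
scene 0.1 47 x -0.0465 0.0571 y [-0.1336 -0.1299 -0.1203]
scene 0.11 42 x -0.0458 0.0529 y [-0.1374 -0.1341 -0.1266]
scene 0.12 43 x -0.0434 0.0517 y [-0.1674 -0.1388 -0.1317]
scene 0.13 29 x -0.0082 0.0535 y [-0.1685 -0.1438 -0.1381]
scene 0.14 29 x -0.0106 0.0523 y [-0.1582 -0.147  -0.1376]
scene 0.15 42 x -0.0089 0.0538 y [-0.1579 -0.15   -0.1454]
scene 0.16 22 x 0.0138 0.0506 y [-0.1533 -0.1468 -0.1427]
 plane [-0.01544379  0.92297348  0.38455356] [ 0.02197715 -0.14162984  0.1275526 ] 143
top 0.15 12 x -0.0477 -0.0245 y [-0.1534 -0.1501 -0.1454]
top 0.16 11 x -0.0468 -0.0232 y [-0.153  -0.1508 -0.1459]
 plane [0.16695258 0.90761724 0.38517241] [-0.03861987 -0.14942156  0.15218779] 21
```

send_rows(
  plan=[
    [144,0,0.002,0,0],
    [144,0,0.002,0,0],
    [144,0,0.001,0,0],
    [144,0,0,0,0],
    [144,0,0,0,0],
  ],
)

```text
time_s: 26.62
position: [0.5903, 0.0912, 0.1375]
tcp_rot: [[0.977, 0.214, 0.0], [0.214, -0.977, 0.0], [0.0, -0.0, -1.0]]
force: [0.4, 0.8, -0.2]
opening: 0.431
grasp_force: 0.1
```

```bash
python3 - <<'E'
from h import *
go(.5799,.1372,.138,12.3)
exec(open('tile.py').read())
im,d=capture('wrist'); cv2.imwrite('pics/w6.png',im)
E
```

```text
shift [-0.0003 -0.0472 -0.0005] rows>= 1.1 yaw 12.39 turn rad 0.0014982523497286742 p [0.5903 0.0912 0.1375] F [ 0.4  0.8 -0.2] op 0.431 gf 0.1 t 26.62 j [-1.9 35.3 91.2  0.  53.5 75.7]
scene 0.05 66 x -0.0495 0.0577 y [-0.1169 -0.1121 -0.069 ]
scene 0.06 82 x -0.0494 0.058 y [-0.1207 -0.116  -0.0642]
scene 0.07 66 x -0.0508 0.0565 y [-0.1277 -0.1215 -0.0647]
scene 0.08 62 x -0.049 0.0579 y [-0.1303 -0.1266 -0.1188]
scene 0.09 88 x -0.0498 0.0559 y [-0.1344 -0.1294 -0.1213]
scene 0.1 36 x -0.0462 0.0521 y [-0.1341 -0.1302 -0.1202]
scene 0.11 51 x -0.0446 0.0518 y [-0.1375 -0.134  -0.1283]
scene 0.12 27 x -0.042 0.0522 y [-0.1432 -0.1388 -0.1327]
scene 0.13 30 x -0.0087 0.0526 y [-0.1779 -0.1439 -0.1386]
scene 0.14 30 x 0.0112 0.0532 y [-0.1596 -0.148  -0.1401]
scene 0.15 47 x 0.0145 0.0538 y [-0.1562 -0.1507 -0.1408]
scene 0.16 16 x 0.0136 0.0509 y [-0.1549 -0.1466 -0.143 ]
 plane [-0.01535153  0.91232735  0.40917371] [ 0.02506689 -0.14224452  0.12804799] 149
 plane [ 0.28096215  0.91976619 -0.27402634] [-0.04409807 -0.15182319  0.15449957] 4
```

View pics/w6.png

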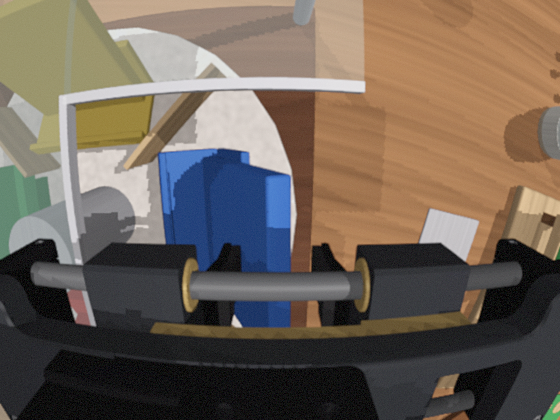

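The wrist view shows the tile leaning in the bin, with its top edge on the right (column 278) and the inner finger close to its front face. A gentle press will confirm it's seated.

send_rows(
  plan=[
    [144,0,0.001,0,0],
    [144,0,0.001,0,0],
    [144,0,0,0,0],
    [144,0,0,0,0],
  ],
)

```text
time_s: 27.1
position: [0.5907, 0.0892, 0.1375]
tcp_rot: [[0.977, 0.215, -0.0], [0.215, -0.977, 0.0], [-0.0, -0.0, -1.0]]
force: [0.3, 0.9, 0.4]
opening: 0.437
grasp_force: 0.3
```

send_rows(
  plan=[
    [144,0,0.001,0,0],
    [144,0,0.001,0,0],
    [144,0,0,0,0],
    [144,0,0,0,0],
  ],
)

```text
time_s: 27.43
position: [0.5912, 0.0871, 0.1375]
tcp_rot: [[0.977, 0.215, -0.0], [0.215, -0.977, -0.0], [-0.0, 0.0, -1.0]]
force: [-0.3, 0.2, 0.1]
opening: 0.437
grasp_force: 0.2
```

send_rows(
  plan=[
    [144,0,0.001,0,0],
    [144,0,0.001,0,0],
    [144,0,0,0,0],
    [144,0,0,0,0],
  ],
)

```text
time_s: 27.77
position: [0.5917, 0.0851, 0.1376]
tcp_rot: [[0.977, 0.215, 0.0], [0.215, -0.977, -0.0], [0.0, 0.0, -1.0]]
force: [0.1, 0.3, 0.3]
opening: 0.43
grasp_force: 0.1
```

send_rows(
  plan=[
    [144,0,0.001,0,0],
    [144,0,0.001,0,0],
    [144,0,0,0,0],
    [144,0,0,0,0],
  ],
)

```text
time_s: 28.1
position: [0.5921, 0.0832, 0.1376]
tcp_rot: [[0.977, 0.215, 0.0], [0.215, -0.977, -0.0], [0.0, 0.0, -1.0]]
force: [-0.1, 0.7, -0.2]
opening: 0.435
grasp_force: 0.1
```

```bash
python3 - <<'E'
from h import *
go(.5799,.1372,.138,12.3)
exec(open('tile.py').read())
E
```

```text
shift [-0.0003 -0.0553 -0.0004] rows>= 1.3 yaw 12.39 turn rad 0.0015517010863871617 p [0.5921 0.0832 0.1376] F [-0.1  0.7 -0.2] op 0.435 gf 0.1 t 28.1 j [-2.7 35.4 91.1 -0.  53.5 74.9]
scene 0.05 68 x -0.0473 0.0576 y [-0.1165 -0.1119 -0.0722]
scene 0.06 75 x -0.049 0.058 y [-0.1219 -0.1155 -0.0657]
scene 0.07 72 x -0.0502 0.0574 y [-0.1267 -0.1212 -0.0665]
scene 0.08 53 x -0.0489 0.058 y [-0.13   -0.1265 -0.1127]
scene 0.09 74 x -0.0502 0.0568 y [-0.1349 -0.129  -0.1182]
scene 0.1 30 x -0.0448 0.0524 y [-0.1363 -0.1309 -0.1176]
scene 0.11 27 x -0.0429 0.0519 y [-0.1432 -0.139  -0.132 ]
scene 0.12 19 x -0.0071 0.0532 y [-0.1703 -0.1451 -0.1335]
scene 0.13 25 x -0.0092 0.0535 y [-0.1846 -0.1564 -0.1371]
scene 0.14 35 x 0.0146 0.0532 y [-0.1654 -0.162  -0.1535]
scene 0.15 33 x 0.0128 0.052 y [-0.1669 -0.1593 -0.1539]
 plane [-0.03626007  0.82538411  0.56340596] [ 0.02777427 -0.15158524  0.12752303] 74
 plane [-0.08127897  0.52396445 -0.84785316] [-0.04028503 -0.16247844  0.14572446] 14
```

The press tipped the tile past the backrest, so I'll back off and let it settle back.

send_rows(
  plan=[
    [144,0,-0.001,0,0],
    [144,0,-0.002,0,0],
    [144,0,-0.002,0,0],
    [144,0,-0.002,0,0],
    [144,0,-0.002,0,0],
    [144,0,-0.001,0,0],
    [144,0,0,0,0],
    [144,0,0,0,0],
  ],
)

```text
time_s: 28.87
position: [0.5902, 0.0929, 0.1377]
tcp_rot: [[0.977, 0.215, 0.001], [0.215, -0.977, -0.0], [0.001, 0.001, -1.0]]
force: [-1.1, -2.3, 2.0]
opening: 0.433
grasp_force: 1.0
```

```bash
python3 - <<'E'
from h import *
go(.5799,.1372,.138,12.3)
exec(open('tile.py').read())
E
```

```text
shift [-0.0005 -0.0454 -0.0003] rows>= 1.1 yaw 12.41 turn rad 0.0018379165651934341 p [0.5902 0.0929 0.1377] F [-1.1 -2.3  2. ] op 0.433 gf 1.0 t 28.87 j [-1.7 35.3 91.2 -0.  53.4 75.9]
scene 0.05 67 x -0.0504 0.0569 y [-0.1175 -0.113  -0.0706]
scene 0.06 74 x -0.049 0.0569 y [-0.1205 -0.1156 -0.0636]
scene 0.07 75 x -0.0513 0.0567 y [-0.1255 -0.1216 -0.0647]
scene 0.08 55 x -0.0495 0.058 y [-0.1298 -0.1264 -0.1082]
scene 0.09 100 x -0.0497 0.0571 y [-0.1348 -0.1298 -0.118 ]
scene 0.1 27 x -0.0427 0.052 y [-0.1343 -0.1302 -0.1201]
scene 0.11 26 x -0.0434 0.0527 y [-0.1438 -0.1381 -0.1308]
scene 0.12 29 x -0.0444 0.0532 y [-0.159  -0.1463 -0.1336]
scene 0.13 30 x -0.0434 0.0532 y [-0.1745 -0.1539 -0.1467]
scene 0.14 33 x -0.0381 0.053 y [-0.1696 -0.1601 -0.1517]
scene 0.15 37 x 0.0136 0.0531 y [-0.168  -0.1583 -0.1516]
 plane [-0.03217498  0.8217026   0.56900756] [ 0.01635698 -0.15061697  0.12724391] 106
top 0.14 20 x -0.0477 -0.0064 y [-0.1639 -0.1522 -0.146 ]
top 0.15 42 x -0.0475 -0.0045 y [-0.1643 -0.1595 -0.1538]
 plane [0.09124871 0.66438085 0.74180305] [-0.03497252 -0.15664227  0.14500493] 46
```

The outer finger meets a light hold-up. I'll stand the tile up again with the same motion as the pickup and re-seat it.

send_rows(
  plan=[
    [144,0,-0.002,0,0],
    [144,0,-0.002,0,0],
    [144,0,-0.002,0,0],
    [144,0,0,0,0],
  ],
)

```text
time_s: 29.3
position: [0.5883, 0.0997, 0.1374]
tcp_rot: [[0.977, 0.215, -0.0], [0.215, -0.977, 0.001], [-0.0, -0.001, -1.0]]
force: [1.4, -2.0, 0.9]
opening: 0.435
grasp_force: 0.6
```

```bash
python3 - <<'E'
from h import *
go(.5799,.1372,.138,12.3)
exec(open('tile.py').read())
im,d=capture('wrist'); cv2.imwrite('pics/w7.png',im)
E
```

```text
shift [-0.0002 -0.0384 -0.0005] rows>= 0.9 yaw 12.41 turn rad 0.0018377996385819 p [0.5883 0.0997 0.1374] F [ 1.4 -2.   0.9] op 0.435 gf 0.6 t 29.3 j [-1.1 35.3 91.3  0.  53.4 76.4]
scene 0.05 74 x -0.0493 0.058 y [-0.1175 -0.112  -0.0715]
scene 0.06 69 x -0.0499 0.0592 y [-0.1206 -0.1168 -0.0639]
scene 0.07 71 x -0.0515 0.0578 y [-0.1253 -0.1211 -0.0639]
scene 0.08 75 x -0.0494 0.0573 y [-0.1304 -0.1266 -0.1065]
scene 0.09 116 x -0.0495 0.0574 y [-0.1339 -0.1286 -0.1088]
scene 0.1 35 x -0.0466 0.0514 y [-0.1347 -0.1261 -0.118 ]
scene 0.11 32 x -0.0446 0.0522 y [-0.1365 -0.1313 -0.1218]
scene 0.12 32 x -0.0408 0.0529 y [-0.162  -0.1388 -0.1337]
scene 0.13 33 x -0.0459 0.0525 y [-0.1558 -0.1448 -0.1301]
scene 0.14 19 x 0.0112 0.0531 y [-0.1575 -0.1517 -0.142 ]
scene 0.15 53 x 0.018 0.0532 y [-0.1581 -0.153  -0.1455]
 plane [-0.02794985  0.84747109  0.53010524] [ 0.01738057 -0.14316532  0.12792529] 126
top 0.15 50 x -0.0477 -0.0055 y [-0.1574 -0.1511 -0.1442]
 plane [0.13273476 0.80687521 0.57561609] [-0.03634521 -0.14864272  0.14877809] 47
```

View pics/w7.png

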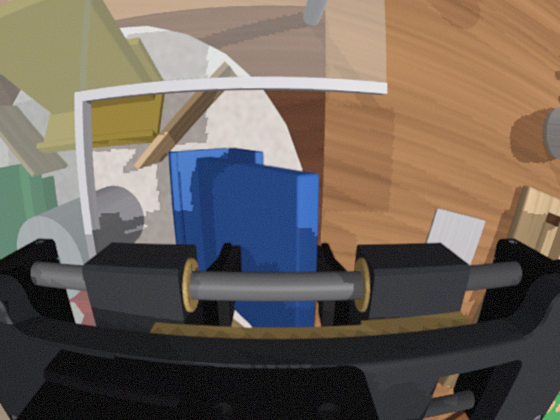

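The wrist view shows the tile's bottom has slid up the ledge (tile face at 205–320), but it is intact and between the fingers. I'll stand it up and close on it.

send_rows(
  plan=[
    [144,0,-0.003,0,0],
    [144,0,-0.003,0,0],
    [144,0,-0.003,0,0],
    [144,0,-0.003,0,0],
    [150,0,-0.003,0,0],
    [155,0,-0.003,0,0],
    [160,0,-0.003,0,0],
    [165,0,-0.003,0,0],
    [165,0,0,0,0],
  ],
)

```text
time_s: 30.2
position: [0.5832, 0.1232, 0.1375]
tcp_rot: [[0.977, 0.215, -0.0], [0.215, -0.977, 0.0], [-0.0, -0.0, -1.0]]
force: [1.1, 0.4, 1.1]
opening: 0.36
grasp_force: 0.5
```

```bash
python3 - <<'E'
from h import *
go(.5799,.1372,.138,12.3)
exec(open('tile.py').read())
E
```

```text
shift [-0.0002 -0.0144 -0.0005] rows>= 0.3 yaw 12.41 turn rad 0.0019967370795783645 p [0.5832 0.1232 0.1375] F [1.1 0.4 1.1] op 0.36 gf 0.5 t 30.2 j [ 1.2 35.3 91.4  0.  53.4 78.7]
scene 0.05 73 x -0.0514 0.0575 y [-0.1155 -0.1122 -0.0819]
scene 0.06 68 x -0.0496 0.058 y [-0.1212 -0.1161 -0.0655]
scene 0.07 101 x -0.05 0.0567 y [-0.1265 -0.1194 -0.0671]
scene 0.08 126 x -0.0496 0.0578 y [-0.1303 -0.1124 -0.0971]
scene 0.09 141 x -0.0508 0.0571 y [-0.1334 -0.1257 -0.1006]
scene 0.1 60 x -0.0453 0.051 y [-0.1326 -0.1088 -0.1038]
scene 0.11 54 x -0.0462 0.0525 y [-0.1158 -0.1114 -0.1062]
scene 0.12 50 x -0.0443 0.0516 y [-0.1209 -0.1151 -0.1071]
scene 0.13 40 x -0.042 0.0517 y [-0.139  -0.1186 -0.1093]
scene 0.14 30 x -0.0105 0.0519 y [-0.1311 -0.122  -0.1109]
scene 0.15 30 x 0.0177 0.0524 y [-0.1284 -0.124  -0.1168]
scene 0.16 35 x 0.0179 0.0517 y [-0.1306 -0.1259 -0.1177]
scene 0.17 25 x 0.0176 0.052 y [-0.1319 -0.1255 -0.1187]
 plane [-0.01943511  0.94929917  0.31377278] [ 0.01953364 -0.11843161  0.13163425] 197
top 0.05 24 x -0.0534 -0.0352 y [-0.112  -0.1016 -0.0903]
top 0.07 11 x -0.0513 -0.0315 y [-0.1217 -0.1185 -0.0963]
top 0.08 17 x -0.0516 -0.0145 y [-0.1269 -0.1238 -0.1054]
top 0.09 32 x -0.05 -0.0109 y [-0.1321 -0.1292 -0.104 ]
top 0.16 31 x -0.0484 -0.0113 y [-0.1321 -0.1275 -0.1178]
top 0.17 27 x -0.0463 -0.0118 y [-0.1323 -0.1253 -0.1212]
 plane [-0.01853621  0.91360078  0.40618963] [-0.03963481 -0.12087831  0.15181034] 41
```

send_rows(
  plan=[
    [165,0,0,-0.004,0],
    [165,0,0,-0.004,0],
    [165,0,0,-0.003,0],
    [180,0,-0.001,0,0],
    [255,0,-0.001,0,0],
    [255,0,-0.001,0,0],
    [255,0,-0.001,0,0],
    [255,0,-0.001,0,0],
    [255,0,0,0,0],
    [255,0,0,0,0],
    [255,0,0,0,0],
  ],
)

```text
time_s: 31.22
position: [0.582, 0.1283, 0.1487]
tcp_rot: [[0.977, 0.215, -0.001], [0.215, -0.977, 0.001], [-0.0, -0.002, -1.0]]
force: [-1.2, 4.8, 4.7]
opening: 0.156
grasp_force: 29.2
```

```bash
python3 - <<'E'
from h import *
go(.5799,.1372,.138,12.3)
exec(open('tile.py').read())
E
```

```text
shift [-0.0001 -0.0091  0.0107] rows>= 0.3 yaw 12.39 turn rad 0.0015339162853610546 p [0.582  0.1283 0.1487] F [-1.2  4.8  4.7] op 0.156 gf 29.2 t 31.22 j [ 1.7 34.4 90.9  0.1 54.7 79.2]
scene 0.05 73 x -0.0504 0.0573 y [-0.116  -0.1123 -0.0654]
scene 0.06 70 x -0.0472 0.0583 y [-0.1218 -0.1164 -0.0649]
scene 0.07 70 x -0.0503 0.0569 y [-0.1263 -0.1217 -0.0674]
scene 0.08 118 x -0.0495 0.056 y [-0.13   -0.1112 -0.1037]
scene 0.09 162 x -0.0525 0.0565 y [-0.1339 -0.1262 -0.104 ]
scene 0.1 75 x -0.0446 0.0511 y [-0.1143 -0.1105 -0.106 ]
scene 0.11 85 x -0.0471 0.0514 y [-0.1152 -0.1107 -0.1065]
scene 0.12 76 x -0.0475 0.0517 y [-0.1166 -0.1116 -0.1073]
scene 0.13 68 x -0.0456 0.0522 y [-0.1182 -0.1134 -0.1087]
scene 0.14 66 x -0.0466 0.0523 y [-0.1227 -0.1139 -0.1055]
scene 0.15 36 x -0.0311 0.0515 y [-0.1259 -0.1142 -0.1091]
scene 0.16 34 x 0.0151 0.0527 y [-0.1192 -0.1145 -0.1038]
scene 0.17 37 x 0.0135 0.05 y [-0.121  -0.1121 -0.1044]
 plane [-0.02422871  0.99615929  0.08414062] [ 0.01214425 -0.11268654  0.13055282] 290
top 0.05 57 x -0.0529 -0.0012 y [-0.1114 -0.0924 -0.0819]
top 0.06 31 x -0.0514 -0.0014 y [-0.1166 -0.1129 -0.0935]
top 0.07 25 x -0.0519 -0.0059 y [-0.1212 -0.1185 -0.1061]
top 0.08 25 x -0.0504 -0.0081 y [-0.1261 -0.1236 -0.1017]
top 0.09 36 x -0.0495 -0.0084 y [-0.1319 -0.1286 -0.1043]
top 0.16 14 x -0.0487 -0.0243 y [-0.1191 -0.1129 -0.1079]
top 0.17 26 x -0.0489 -0.0275 y [-0.1195 -0.1153 -0.1099]
 plane [0.17051865 0.98366304 0.05770981] [-0.03998289 -0.11391338  0.1546492 ] 40
```

send_rows(
  plan=[
    [255,0,0,-0.006,0],
    [255,0,0,-0.01,0],
    [255,0,0,-0.009,0],
    [255,0,0,0,0],
    [255,0,0,0,0],
    [255,0,0,0,0],
  ],
)

```text
time_s: 31.82
position: [0.5829, 0.1267, 0.1737]
tcp_rot: [[0.977, 0.214, 0.001], [0.214, -0.977, -0.001], [0.001, 0.001, -1.0]]
force: [0.2, 0.5, -2.6]
opening: 0.135
grasp_force: 29.9
```

```bash
python3 - <<'E'
from h import *
go(.5799,.1372,.138,12.3)
exec(open('tile.py').read())
E
```

```text
shift [-0.0007 -0.0109  0.0357] rows>= 0.9 yaw 12.38 turn rad 0.0014828436153612927 p [0.5829 0.1267 0.1737] F [ 0.2  0.5 -2.6] op 0.135 gf 29.9 t 31.82 j [ 1.6 32.4 89.8 -0.1 57.7 79.2]
scene 0.05 70 x -0.0499 0.0574 y [-0.1166 -0.1117 -0.0744]
scene 0.06 72 x -0.0492 0.0577 y [-0.1215 -0.116  -0.063 ]
scene 0.07 68 x -0.0509 0.058 y [-0.127  -0.1222 -0.0659]
scene 0.08 68 x -0.0497 0.0557 y [-0.1313 -0.1256 -0.1074]
scene 0.09 163 x -0.0503 0.0575 y [-0.1346 -0.1259 -0.1116]
scene 0.1 90 x -0.0464 0.0528 y [-0.1317 -0.1168 -0.1111]
scene 0.11 85 x -0.0462 0.0532 y [-0.1204 -0.1165 -0.1109]
scene 0.12 90 x -0.0473 0.0528 y [-0.1211 -0.1163 -0.1098]
scene 0.13 88 x -0.0458 0.0525 y [-0.1214 -0.1161 -0.1119]
scene 0.14 81 x -0.0445 0.0517 y [-0.1217 -0.1173 -0.1102]
scene 0.15 100 x -0.047 0.0517 y [-0.1212 -0.1165 -0.11  ]
scene 0.16 72 x -0.0467 0.0524 y [-0.1266 -0.1168 -0.1106]
scene 0.17 67 x -0.0473 0.0532 y [-0.1232 -0.1174 -0.1108]
scene 0.18 35 x 0.0153 0.0519 y [-0.1199 -0.1165 -0.1085]
scene 0.19 54 x 0.0127 0.0523 y [-0.1209 -0.1139 -0.1055]
 plane [-0.01906086  0.99981353  0.00309787] [ 0.00722049 -0.11647257  0.14269113] 479
top 0.05 68 x -0.0529 -0.0151 y [-0.1092 -0.0909 -0.0808]
top 0.06 11 x -0.0524 -0.0251 y [-0.1145 -0.0861 -0.0791]
top 0.07 20 x -0.0519 -0.0038 y [-0.1218 -0.1192 -0.1118]
top 0.08 32 x -0.0487 0.001 y [-0.1248 -0.1218 -0.1145]
top 0.09 50 x -0.0508 -0.0017 y [-0.132  -0.1281 -0.1163]
top 0.11 11 x -0.049 -0.0106 y [-0.1191 -0.1184 -0.1095]
top 0.17 12 x -0.0488 -0.0206 y [-0.1196 -0.1188 -0.1092]
top 0.19 38 x -0.0483 -0.0247 y [-0.1191 -0.1149 -0.1084]
 plane [ 0.11522863  0.99292394 -0.0287127 ] [-0.0350131  -0.11698917  0.15576449] 69
```

The tile is vertical and firmly held again. I'll move to the right spot and lower it once more.

send_rows(
  plan=[
    [255,0.001,-0.004,0,0],
    [255,0,-0.004,0,0],
    [255,0,-0.003,0,0],
    [255,0,0,0.008,0],
    [255,0,0,0.008,0],
    [255,0,0,0.006,0],
    [255,0,0,0.004,0],
    [255,0,0,0.003,0],
    [255,0,0,0,0],
    [255,0,0,0,0],
  ],
)

```text
time_s: 32.75
position: [0.584, 0.1382, 0.1494]
tcp_rot: [[0.976, 0.217, 0.008], [0.217, -0.976, -0.0], [0.008, 0.002, -1.0]]
force: [-3.1, -0.3, 21.3]
opening: 0.139
grasp_force: 30.2
```

send_rows(
  plan=[
    [255,0,0,0.001,0],
    [255,0,0,0.001,0],
    [255,0,0,0,0],
    [255,0,0,0,0],
  ],
)

```text
time_s: 33.08
position: [0.5846, 0.1383, 0.1493]
tcp_rot: [[0.976, 0.217, 0.01], [0.217, -0.976, -0.001], [0.01, 0.003, -1.0]]
force: [-4.9, -0.7, 31.5]
opening: 0.14
grasp_force: 30.3
```

send_rows(
  plan=[
    [255,0,0,0.001,0],
    [255,0,0,0.001,0],
    [255,0,0,0,0],
    [255,0,0,0,0],
  ],
)

```text
time_s: 33.42
position: [0.5861, 0.1385, 0.1487]
tcp_rot: [[0.976, 0.217, 0.014], [0.217, -0.976, 0.0], [0.014, 0.003, -1.0]]
force: [-4.8, -0.0, 35.9]
opening: 0.139
grasp_force: 30.2
```

send_rows(
  plan=[
    [255,0,0,-0.003,0],
    [255,0,0,-0.002,0],
    [255,0,0,0,0],
    [255,0,0,0,0],
  ],
)

```text
time_s: 33.75
position: [0.5832, 0.1383, 0.149]
tcp_rot: [[0.976, 0.215, 0.006], [0.215, -0.977, -0.0], [0.006, 0.001, -1.0]]
force: [-3.1, 0.1, 16.2]
opening: 0.137
grasp_force: 29.8
```

```bash
python3 - <<'E'
from h import *
s=read_state(); go(.5803,.1374,.138,12.3,s); print(s['moment'])
th=np.radians(11.7); X=np.array([np.cos(th),np.sin(th)]); Y=np.array([-X[1],X[0]]); C=np.array([.5585,.235])
for n in('scene','top'):
    im,d,P=cloud(n); L=np.stack([(P[...,:2]-C)@X,(P[...,:2]-C)@Y,P[...,2]],-1)
    m=(cv2.inRange(cv2.cvtColor(im,cv2.COLOR_BGR2HSV),(100,100,30),(130,255,255))>0)&(abs(L[...,0])<.08)&(L[...,1]<-.05)&(L[...,1]>-.15)&(L[...,2]<.25)&(L[...,2]>.11)
    Q=L[m]; print(n,'top z by x:',[(x,np.percentile(Q[abs(Q[:,0]-x)<.006][:,2],97).round(4)) for x in (-.04,-.03,.03,.04,.05) if (abs(Q[:,0]-x)<.006).sum()>5],'x',np.percentile(Q[:,0],[1,99]).round(4))
    if n=='scene': cv2.imwrite('pics/s8.png',cv2.resize(im[120:280,260:420],None,fx=3.5,fy=3.5,interpolation=cv2.INTER_CUBIC))
E
```

```text
shift [-0.0031  0.0003  0.011 ] rows>= 0.3 yaw 12.44 turn rad 0.0024834740274607818 p [0.5832 0.1383 0.149 ] F [-3.1  0.1 16.2] op 0.137 gf 29.8 t 33.75 j [ 2.7 34.4 90.7 -0.  54.5 80.3]
[0.02510818 0.54542922 0.22127856]
scene top z by x: [(-0.04, np.float64(0.1442)), (-0.03, np.float64(0.1443)), (0.03, np.float64(0.1674)), (0.04, np.float64(0.168)), (0.05, np.float64(0.169))] x [-0.0433  0.0546]
top top z by x: [(-0.04, np.float64(0.2191)), (-0.03, np.float64(0.2192))] x [-0.0464  0.0179]
```

View pics/s8.png

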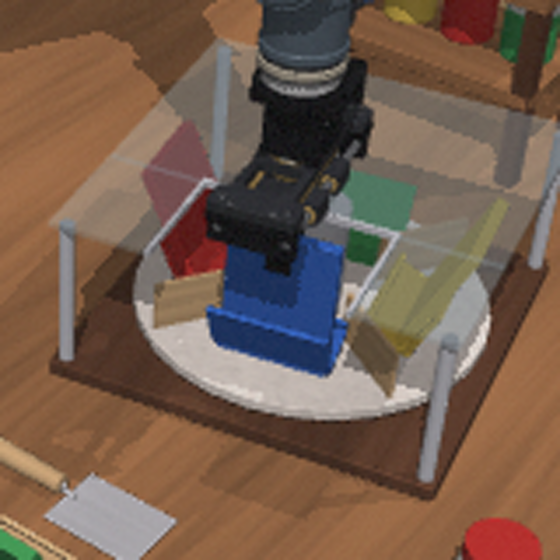

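The tile is down on the ledge (top at 0.168 m as expected); the grip is simply higher on the tile this time. I'll relieve the press, then lean it back.

send_rows(
  plan=[
    [255,0,0,-0.001,0],
    [255,0,0,-0.0005,0],
    [255,0,0,0,0],
  ],
)

```text
time_s: 34.1
position: [0.5829, 0.1383, 0.1491]
tcp_rot: [[0.977, 0.215, 0.005], [0.215, -0.977, 0.0], [0.005, 0.001, -1.0]]
force: [-0.6, 0.2, 8.9]
opening: 0.137
grasp_force: 29.8
```

send_rows(
  plan=[
    [255,0,0,-0.001,0],
    [255,0,0,0,0],
    [215,0,0,0,0],
    [210,0,0,0,0],
    [205,0,0.001,0,0],
    [200,0,0.002,0,0],
    [195,0,0.003,0,0],
    [190,0,0.003,0,0],
    [185,0,0.003,0,0],
    [180,0,0.003,0,0],
    [177,0,0.003,0,0],
    [174,0,0.003,0,0],
    [171,0,0.003,0,0],
    [168,0,0.003,0,0],
    [165,0,0.003,0,0],
    [162,0,0.003,0,0],
  ],
)

```text
time_s: 35.43
position: [0.5881, 0.1057, 0.1481]
tcp_rot: [[0.977, 0.215, 0.0], [0.215, -0.977, -0.0], [0.0, 0.0, -1.0]]
force: [-0.8, -0.1, -0.6]
opening: 0.355
grasp_force: 0.3
```

send_rows(
  plan=[
    [159,0,0.003,0,0],
    [156,0,0.003,0,0],
    [153,0,0.003,0,0],
    [150,0,0.002,0,0],
    [150,0,0,0,0],
    [150,0,0,0,0],
  ],
)

```text
time_s: 35.93
position: [0.5905, 0.0953, 0.1481]
tcp_rot: [[0.977, 0.214, 0.0], [0.214, -0.977, 0.0], [0.0, -0.0, -1.0]]
force: [-0.5, 0.2, 0.8]
opening: 0.412
grasp_force: 0.0
```

```bash
python3 - <<'E'
from h import *
go(.5803,.1374,.138,12.3)
exec(open('tile.py').read())
E
```

```text
shift [-0.0009 -0.0433  0.0101] rows>= 1.0 yaw 12.38 turn rad 0.0013248342280596879 p [0.5905 0.0953 0.1481] F [-0.5  0.2  0.8] op 0.412 gf 0.0 t 35.93 j [-1.5 34.5 90.7  0.  54.8 76.1]
scene 0.05 79 x -0.05 0.0585 y [-0.1166 -0.1118 -0.0674]
scene 0.06 67 x -0.0486 0.0573 y [-0.1205 -0.1165 -0.0632]
scene 0.07 67 x -0.0512 0.0574 y [-0.1257 -0.122  -0.0656]
scene 0.08 61 x -0.0497 0.0584 y [-0.1315 -0.1264 -0.1197]
scene 0.09 100 x -0.0486 0.0579 y [-0.134  -0.1294 -0.1216]
scene 0.1 66 x -0.0443 0.0553 y [-0.135  -0.1302 -0.1242]
scene 0.11 39 x -0.0409 0.0531 y [-0.1387 -0.1342 -0.1289]
scene 0.12 47 x -0.0444 0.0547 y [-0.1415 -0.1386 -0.1314]
scene 0.13 45 x -0.0432 0.0543 y [-0.1476 -0.1446 -0.1378]
scene 0.14 38 x -0.0432 0.0534 y [-0.1685 -0.1486 -0.1353]
scene 0.15 54 x -0.0227 0.0549 y [-0.1652 -0.1505 -0.1431]
scene 0.16 16 x 0.0164 0.0553 y [-0.1508 -0.146  -0.1416]
 plane [-0.03644564  0.90886428  0.41549661] [ 0.01365834 -0.14284275  0.12882624] 177
top 0.15 16 x -0.0467 -0.0199 y [-0.1534 -0.1514 -0.1431]
 plane [0.26172268 0.89747878 0.35501138] [-0.03666553 -0.14848938  0.15305277] 23
```

It leans 24.6° and is free of the fingers. I'll withdraw straight up.

send_rows(
  plan=[
    [150,0,0,-0.006,0],
    [150,0,0,-0.01,0],
    [150,0,0,-0.015,0],
    [150,0,0,-0.03,0],
    [150,0,0,-0.03,0],
    [150,0,0,-0.03,0],
    [150,0,0.02,-0.03,0],
    [150,-0.02,0.03,0,0],
    [150,-0.02,0.03,0,0],
    [150,-0.02,0.03,0,0],
    [150,-0.02,0.03,0,0],
    [150,-0.02,0.03,0,0],
    [150,0,0,0,0],
  ],
)

```text
time_s: 37.12
position: [0.5276, -0.0974, 0.3003]
tcp_rot: [[0.978, 0.209, 0.0], [0.209, -0.978, -0.004], [-0.001, 0.004, -1.0]]
force: [0.0, -0.6, -0.7]
opening: 0.409
grasp_force: 0.0
```

```bash
python3 - <<'E'
from h import *
go(.5803,.1374,.138,12.3)
exec(open('tile.py').read()); exec(open('wheel.py').read())
t=np.load('top3.npz')['im']; s=np.load('scene3.npz')['im']
f=lambda i:cv2.resize(i,(390,390),interpolation=cv2.INTER_CUBIC)
cv2.imwrite('pics/fin.png',np.hstack([f(t[110:290,70:250]),f(s[120:280,260:420])]))
E
```

```text
shift [ 0.1008 -0.2192  0.1614] rows>= 5.3 yaw 12.08 turn rad -0.003787188033197086 p [ 0.5276 -0.0974  0.3003] F [ 0.  -0.6 -0.7] op 0.409 gf 0.0 t 37.12 j [-22.3  19.2  90.2  -0.2  70.5  55.7]
scene 0.05 74 x -0.049 0.0576 y [-0.117  -0.1124 -0.0742]
scene 0.06 79 x -0.0492 0.058 y [-0.1217 -0.1162 -0.0646]
scene 0.07 64 x -0.0477 0.0575 y [-0.1265 -0.1215 -0.066 ]
scene 0.08 55 x -0.0498 0.0591 y [-0.1317 -0.1273 -0.1224]
scene 0.09 105 x -0.0507 0.0588 y [-0.1354 -0.1295 -0.1208]
scene 0.1 63 x -0.0452 0.0529 y [-0.1339 -0.1298 -0.1204]
scene 0.11 56 x -0.0451 0.0535 y [-0.1382 -0.1352 -0.1277]
scene 0.12 51 x -0.042 0.0545 y [-0.1437 -0.1392 -0.1287]
scene 0.13 61 x -0.0413 0.0552 y [-0.1482 -0.1437 -0.1387]
scene 0.14 58 x -0.0449 0.0547 y [-0.1528 -0.1486 -0.1432]
scene 0.15 111 x -0.0463 0.0544 y [-0.1553 -0.1509 -0.14  ]
scene 0.16 47 x -0.042 0.0525 y [-0.155  -0.1486 -0.1427]
 plane [-0.02910966  0.93354046  0.35728818] [ 0.00531752 -0.14368354  0.1321109 ] 266
top 0.05 254 x -0.0518 0.0569 y [-0.1007 -0.088  -0.074 ]
top 0.06 199 x -0.0521 0.0565 y [-0.1063 -0.0769 -0.063
[... 379 characters left out ...]
1 -0.1327 -0.1294]
top 0.14 56 x -0.0464 0.0518 y [-0.1405 -0.1376 -0.1338]
top 0.15 132 x -0.0462 0.053 y [-0.1538 -0.1478 -0.1397]
top 0.16 59 x -0.046 0.0524 y [-0.1535 -0.147  -0.1435]
 plane [-0.02643037  0.88768521  0.45969163] [ 0.00190125 -0.1355556   0.13461823] 306
top  arm ((551.5023193359375, 260.0178527832031), (24.4576473236084, 76.42953491210938), 12.731815338134766)
bin mid x [np.float64(-0.0001), np.float64(0.0001), np.float64(0.0005), np.float64(0.0024), np.float64(0.0023), np.float64(0.0016)]
scene  arm ((553.9336547851562, 258.7142333984375), (25.048259735107422, 78.79438781738281), 14.904499053955078)
bin mid x [np.float64(0.0045), np.float64(0.0041), np.float64(0.0474)]
```

View pics/fin.png

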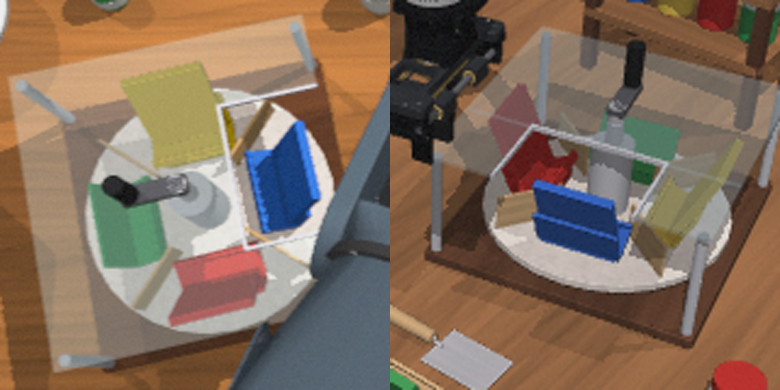

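The final view shows the tile leaning flat in the blue bin: front slope 25°, on the expected plane. The bin is in the gap and the robot is clear, so I'm handing in.

```bash
python3 -c "
from rig import hand_in; print(hand_in())"
```

```text
the job is handed in; nothing more can be done
None
```

The job is handed in (no verdict was returned) at about 37 s: the blue tile stands in the blue bin, leaning back 25° on the backrest, with the bin in the gap about 1° off centre; it took a second placing after I tipped the tile too far on the first, and I did not re-measure the green tile or the bystanders at the end.

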